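# Stack the core plugs as a pyramid in the rack

## Robot

A 6-joint arm with a two-finger parallel gripper is mounted at the origin on a cart in front of the work surface, level with it; the furniture and walls round the work are solid. World frame = base frame: x ahead of the robot, y to its left, z up, the work surface at z = 0. Lengths are in m, angles in rad, forces in N, time in s.
With the tool pointing down it reaches from about 0.35 to 0.975 m from the base axis. Payload 4.9 kg.
Tool frame: the origin (TCP) lies midway between the tips of the shut fingers; the grasp point (between the pads) lies 19 mm behind it; y points along the fingers, z is the direction in which the jaws open and shut, and the axes are right-handed (so a half turn about y gives the same grasp; the last joint's range is limited). The gripper opens to 85 mm and grips with 20 to 120 N. Pads are 22 mm wide; open, the fingers measure 114 mm over their backs; the gripper's body (76 mm by 85 mm) begins 54 mm behind the grasp point. The pads swing forward as they close: fully open they stand 13 mm farther back than shut.
Start: joints at [-1.394, 0.053, 1.613, -0, 1.476, -0.119], TCP at [0.182, -0.598, 0.231] pointing down, gripper open.
Joint ranges: [-3.01, 3.01], [-1.01, 2.22], [0.06, 2.58], [-1.02, 4.17], [0.09, 2.62], [-3.14, 3.14]. Speed limits (rad/s): [2.57, 2.57, 3.14, 3.14, 3.14, 3.14].

## Interface

Orientations are given as a unit quaternion [x, y, z, w].
In Python, from rig import get_state, grab_frame, camera_params, close_job gives the robot as it stands. The module is installed in compiled form; this text tells all that it offers.
- The arm moves only by the tool apply_moves, never from a script. Its argument "series" is a list of rows, each a list of 7 numbers: the opening, from -1 (shut) to 1 (fully open), so that 0 is half open, then the shift along the tool's x, y, z in m, then the turn, a rotation vector about the tool's x, y, z in degrees. In form: [[grip, tx, ty, tz, rx, ry, rz], ...]. A call has 1 to 5 rows; each row is the pose to reach, as a shift and turn from the pose commanded when the call began, along the tool's axes at that moment; what a row does not reach only later rows make up. A row lasts 1/12 s, in which the tool goes at most 41.7 mm and 7.16 degrees, less where a joint would pass 70% of its speed; a pose out of reach is approached as far as the arm can. A call with a gripper value outside its range is refused whole. The fingers move at their own pace and stop on an object; "force" is the grip in N (left out, the last holds). Time passes only in rows, so rows that repeat a pose let the fingers close. It gives the time, the measured TCP pose, the force and the opening at its end, in the units of the state.
- get_state(): the state, without advancing time (a new reading comes with each control period).
- grab_frame(name): name is "scene" or "side" or "wrist"; returns the picture (400x640x3 uint8, blue, green, red); there is no depth.
- camera_params(name): a dict with "fovy" (degrees; the focal length in pixels is half the picture's height over the tangent of half this angle, whatever the lens; pixels are square), "cx", "cy" (the principal point, pixels), "T" (4x4, takes a point from camera to world coordinates). Camera axes: x right, y up, looking along -z (the intrinsics and any distortion apply to the point x, -y, -z); pixel columns grow to the right and rows downward; lengths in m; the calibration is good to about 2 mm. A picture is of the moment at which its call begins: read the wrist's pose just before it. camera_params takes no time and is no camera call; for the wrist camera it gives the pose at the moment of the call.
- close_job(): hands the job in, once; it reports no verdict.
The state is a dict: "time_s": time; "joint_pos": joint angles; "joint_velocities": joint speeds; "effort": joint torques, N m; "eef_pos": TCP position; "ee_rot": TCP orientation; "ft_force": force on the tool from outside, world axes, zero at the start; "ft_torque": the same for the moment, N m; "finger_gap": finger opening in m.
Only numpy, scipy, OpenCV 4.12 (cv2) and the standard library are available. Lean on these libraries where they do the work, as an engineer would, in place of code of your own. Each camera call takes 0.05 s, during which the arm holds its last target.

## Task

Move the three stone core plugs from the white drying tray onto the row of three in the steel rack, building a neat pyramid: lay the two full-size plugs on their sides in the two gaps of the bottom row, then the slim plug in the gap on top of them. All plugs must lie parallel with their ends about level, each bearing on both plugs below it; set them down gently (the stone chips if dropped) and leave the bottom row in its place and the other things on the bench undisturbed.

Things in the scene. Friction and masses are not known exactly. Their poses are not given: they have to be found in the camera images.
- rack: storage rack fixed to the bench: six steel rods (8 mm thick, 58 mm long, along x) on two cross-bars, 140 mm wide along y, 15 mm high. Origin: centre of its underside on the bench; x along the rods and so along the axes of the plugs lying in it, z up. Its three places, 44 mm apart along y, each hold a plug on two rods; the centres of these bottom plugs are 31.8 mm above the bench.
- gap_left (a point): point on the rack: where the centre of a full-size plug comes to lie when it rests in the gap (saddle) between the left (+y of the rack) and the middle bottom plug, 65.2 mm above the bench; axes as the rack's.
- gap_right (a point): the same for the gap between the middle and the right (-y of the rack) bottom plug; 44 mm from gap_left, so two full-size plugs there leave 4 mm between them.
- crown (a point): point on the rack: where the centre of the slim plug comes to lie when it rests in the gap between the two plugs of the second layer, 93.7 mm above the bench; axes as the rack's.
- base_left: left plug of the bottom row, already in the rack and loose there: a full-size stone core plug, a plain grey cylinder 40 mm in diameter and 50 mm long, 0.11 to 0.22 kg, lying on its side; origin at the centre of the cylinder, x along its axis (which end is which does not matter; it may have rolled about x).
- base_mid: middle plug of the bottom row, the same.
- base_right: right plug of the bottom row, the same.
- plug_a: in the drying tray at the start: a full-size stone core plug, a plain grey cylinder 40 mm in diameter and 50 mm long, 0.11 to 0.22 kg, lying on its side; origin at the centre of the cylinder, x along its axis (which end is which does not matter; it may have rolled about x).
- plug_b: in the drying tray at the start; the same as plug_a and interchangeable with it.
- plug_slim: in the drying tray at the start: the slim core plug, 32 mm in diameter and 50 mm long, 0.07 to 0.15 kg, lying on its side; origin at its centre, x along its axis. It lies in any one of the tray's three places.
- tray: white drying tray fixed to the bench, 66 x 172 mm, 5 mm thick, ribs and end lips 11 mm high; three places 54 mm apart along its y, plug axes along its x; origin at the centre of its underside. Plug centres in it are 27.8 mm (full size) and 23 mm (slim) above the bench. The plugs' end faces are free; gripped there (50 mm apart), the fingers clear the neighbours, here and in the rack.
- marker: bystander: black marker pen lying on the bench, 134 mm long, 14 mm high.
- petri_dish: bystander: petri dish, 67 mm across, 16 mm high; origin at the centre of its underside.
- weigh_bottle: bystander: small glass weighing bottle with a knobbed stopper, 38 mm across, 53 mm high; origin at the centre of its underside. To its right, and behind the right end of the tray, stands a fixed white instrument 190 mm high (it takes up x over 0.53, y below -0.17).
- tape_roll: bystander: roll of label tape lying flat, 52 mm across, 19 mm high; origin at the centre of its underside.
- beaker_100: bystander: plastic beaker, 59 mm across, 68 mm high; origin at the centre of its underside. Behind it and to its left stands a fixed steel pot of brushes, 250 mm high (x over 0.66, y over 0.23), and to its right a fixed bottle 210 mm high (x over 0.73, y -0.12 to -0.02).

How it is judged:
On the way:
1. both full-size plugs rest in the two gaps of the bottom row ((((y of plug_a in the frame of gap_left between -0.006 and 0.006 m and z of plug_a in the frame of gap_left between -0.005 and 0.005 m and x of plug_a in the frame of gap_left between -0.012 and 0.012 m and angle between the x axis of plug_a and the x axis of rack, either way round below 0.14 rad and contact force between plug_a and base_left above 0.03 N and contact force between plug_a and base_mid above 0.03 N) and (y of plug_b in the frame of gap_right between -0.006 and 0.006 m and z of plug_b in the frame of gap_right between -0.005 and 0.005 m and x of plug_b in the frame of gap_right between -0.012 and 0.012 m and angle between the x axis of plug_b and the x axis of rack, either way round below 0.14 rad and contact force between plug_b and base_mid above 0.03 N and contact force between plug_b and base_right above 0.03 N)) or ((y of plug_b in the frame of gap_left between -0.006 and 0.006 m and z of plug_b in the frame of gap_left between -0.005 and 0.005 m and x of plug_b in the frame of gap_left between -0.012 and 0.012 m and angle between the x axis of plug_b and the x axis of rack, either way round below 0.14 rad and contact force between plug_b and base_left above 0.03 N and contact force between plug_b and base_mid above 0.03 N) and (y of plug_a in the frame of gap_right between -0.006 and 0.006 m and z of plug_a in the frame of gap_right between -0.005 and 0.005 m and x of plug_a in the frame of gap_right between -0.012 and 0.012 m and angle between the x axis of plug_a and the x axis of rack, either way round below 0.14 rad and contact force between plug_a and base_mid above 0.03 N and contact force between plug_a and base_right above 0.03 N)))), for 0.2 s.
At the end, for the whole second after the job is handed in: plug_a, plug_b in the two gaps, plug_slim on the crown: each within 6 mm sideways, 5 mm in height, 12 mm lengthwise of its seat, within 0.14 rad of the rack's x, pressing on both plugs below, at rest; bottom plugs within 8 mm of their start and 0.14 rad of the rack's x ((((y of plug_a in the frame of gap_left between -0.006 and 0.006 m and z of plug_a in the frame of gap_left between -0.005 and 0.005 m and x of plug_a in the frame of gap_left between -0.012 and 0.012 m and angle between the x axis of plug_a and the x axis of rack, either way round below 0.14 rad and contact force between plug_a and base_left above 0.03 N and contact force between plug_a and base_mid above 0.03 N) and (y of plug_b in the frame of gap_right between -0.006 and 0.006 m and z of plug_b in the frame of gap_right between -0.005 and 0.005 m and x of plug_b in the frame of gap_right between -0.012 and 0.012 m and angle between the x axis of plug_b and the x axis of rack, either way round below 0.14 rad and contact force between plug_b and base_mid above 0.03 N and contact force between plug_b and base_right above 0.03 N)) or ((y of plug_b in the frame of gap_left between -0.006 and 0.006 m and z of plug_b in the frame of gap_left between -0.005 and 0.005 m and x of plug_b in the frame of gap_left between -0.012 and 0.012 m and angle between the x axis of plug_b and the x axis of rack, either way round below 0.14 rad and contact force between plug_b and base_left above 0.03 N and contact force between plug_b and base_mid above 0.03 N) and (y of plug_a in the frame of gap_right between -0.006 and 0.006 m and z of plug_a in the frame of gap_right between -0.005 and 0.005 m and x of plug_a in the frame of gap_right between -0.012 and 0.012 m and angle between the x axis of plug_a and the x axis of rack, either way round below 0.14 rad and contact force between plug_a and base_mid above 0.03 N and contact force between plug_a and base_right above 0.03 N))) and y of plug_slim in the frame of crown between -0.006 and 0.006 m and z of plug_slim in the frame of crown between -0.005 and 0.005 m and x of plug_slim in the frame of crown between -0.012 and 0.012 m and angle between the x axis of each of plug_slim, base_left, base_mid, base_right and the x axis of rack, either way round below 0.14 rad and contact force between plug_slim and plug_a above 0.03 N and contact force between plug_slim and plug_b above 0.03 N and linear speed of each of plug_a, plug_b, plug_slim below 0.02 m/s and angular speed of each of plug_a, plug_b, plug_slim below 0.3 rad/s and distance of each of base_left, base_mid, base_right from where it was at the start of the episode below 0.008 m); the robot touches nothing.
It fails at once if a plug is dropped (faster than 0.6 m/s, a fall of about 18 mm, while the fingers do not touch it) ((linear speed of plug_a above 0.6 m/s and contact force between plug_a and the fingers below 0.05 N) or (linear speed of plug_b above 0.6 m/s and contact force between plug_b and the fingers below 0.05 N) or (linear speed of plug_slim above 0.6 m/s and contact force between plug_slim and the fingers below 0.05 N) or (linear speed of base_left above 0.6 m/s and contact force between base_left and the fingers below 0.05 N) or (linear speed of base_mid above 0.6 m/s and contact force between base_mid and the fingers below 0.05 N) or (linear speed of base_right above 0.6 m/s and contact force between base_right and the fingers below 0.05 N)).
It fails at once if a bystander is moved more than 30 mm (distance of any of marker, petri_dish, weigh_bottle, tape_roll, beaker_100 from where it was at the start of the episode above 0.03 m).
It fails at once if a plug of the bottom row is knocked more than 20 mm out of its place (distance of any of base_left, base_mid, base_right from where it was at the start of the episode above 0.02 m).
It also fails if it takes over 67 s, if anything falls off the work surface, if the arm or the gripper's body presses on something with over 40 N, if the wrist force passes 120 N, or if a joint passes its speed limit or range.

## Working session

There is one attempt and no reset: what is moved stays moved. The work goes in short steps, Python scripts to look and compute and a tool call to move; the robot and the scene stay as the last step left them, time stands still between calls to the robot, and variables do not carry over. Pictures are saved under pics/ and viewed, and the job is handed in when it is done.

Besides the shell and the picture viewer there is one more tool, called after ">>>" by a JSON object that holds its "fn" and its "kwargs", one argument or row to a line. apply_moves: Moves the arm, as the interface text tells. Its arguments: {"type":"object","properties":{"series":{"type":"array","items":{"type":"array","items":{"type":"number"}}},"force":{"type":"number"}},"required":["series"]}

```bash
mkdir -p pics
python3 - <<'E'
from rig import *
import cv2
print(get_state())
for n in ("scene","side","wrist"):
    p=camera_params(n);print(n,p)
    cv2.imwrite(f"pics/{n}0.png",grab_frame(n))
E
```

```text
{'time_s': 0.0, 'joint_pos': array([-1.39401362e+00,  5.33811274e-02,  1.61430841e+00, -4.97557963e-06,
        1.47598082e+00, -1.18998949e-01]), 'joint_velocities': array([ 6.64457681e-04, -5.41281785e-04, -4.52474851e-05, -1.09486289e-05,
       -6.04588983e-04, -1.19405657e-03]), 'effort': array([ 1.62677155e-03, -3.93686128e+01, -3.70171523e+01, -1.06382444e-05,
        7.21002274e-03, -3.45611390e-06]), 'eef_pos': array([ 0.1820689 , -0.59724028,  0.23003936]), 'ee_rot': array([-0.1042169 ,  0.70012187, -0.69865343,  0.10417096]), 'ft_force': array([0.07189607, 0.38554718, 0.55524286]), 'ft_torque': array([ 0.02503258, -0.00519417,  0.01235799]), 'finger_gap': 0.08577036558835105}
scene {'fovy': 57.70218797978353, 'cx': 322.61090648878474, 'cy': 199.97098155345347, 'T': array([[-0.50489876,  0.41742972, -0.7555327 , -0.09917326],
       [-0.8631424 , -0.23614456,  0.44634173,  0.41390161],
       [ 0.00790137,  0.8774897 ,  0.47953039,  0.51356687],
       [ 0.        ,  0.        ,  0.        ,  1.        ]])}
side {'fovy': 57.10562717571262, 'cx': 312.28053012508616, 'cy': 199.38352729212718, 'T': array([[ 0.75913373,  0.48734384, -0.43152285,  0.18182964],
       [-0.65081173,  0.58112824, -0.48860419, -0.41607168],
       [ 0.01265187,  0.65175606,  0.75832313,  0.76878955],
       [ 0.        ,  0.        ,  0.        ,  1.        ]])}
wrist {'fovy': 64.90008640973328, 'cx': 314.82273249406796, 'cy': 197.16949526634204, 'T': array([[ 0.29138063,  0.92230891,  0.25385745,  0.24610111],
       [-0.95660296,  0.28172223,  0.07445377, -0.57883903],
       [-0.00284792, -0.26453518,  0.96437183,  0.37265916],
       [ 0.        ,  0.        ,  0.        ,  1.        ]])}
```

View pics/scene0.png

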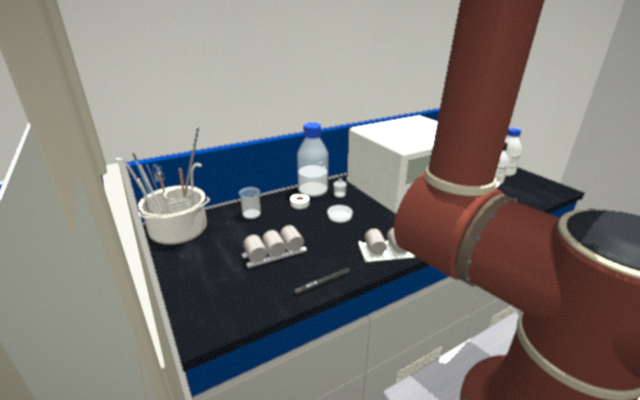

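View pics/side0.png

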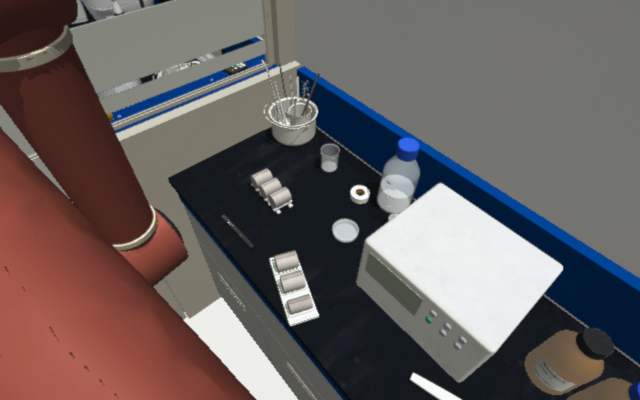

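View pics/wrist0.png

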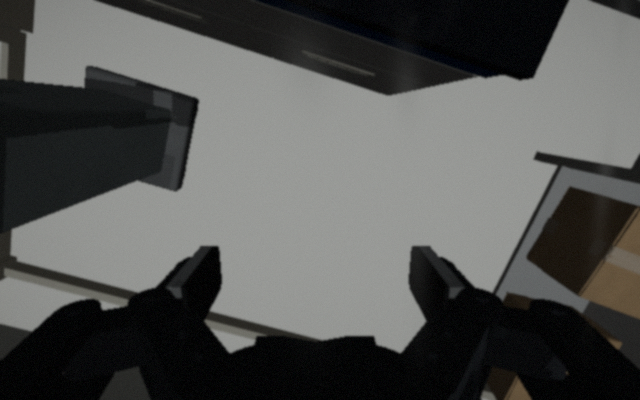

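The side view shows the tray plugs at about (287,262), (292,282) and (300,304), with the nearest one looking slimmer. The rack row runs from (262,177) to (280,200). I'll zoom in on both.

Run:
```python
import cv2
a=cv2.imread("pics/side0.png")
cv2.imwrite("pics/side_tray0.png",cv2.resize(a[240:335,250:345],None,fx=6,fy=6,interpolation=cv2.INTER_CUBIC))
cv2.imwrite("pics/side_rack0.png",cv2.resize(a[155:225,230:320],None,fx=8,fy=8,interpolation=cv2.INTER_CUBIC))
a=cv2.imread("pics/scene0.png")
cv2.imwrite("pics/scene_zoom0.png",cv2.resize(a[175:305,225:425],None,fx=4,fy=4,interpolation=cv2.INTER_CUBIC))
```

```text
(no output)
```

View pics/side_tray0.png

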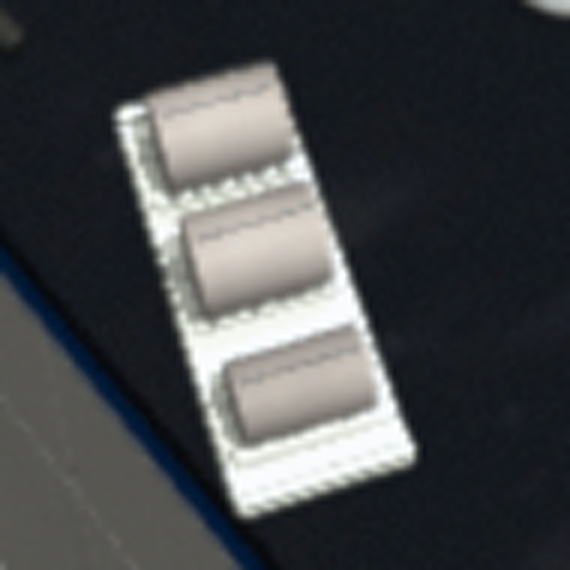

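View pics/side_rack0.png

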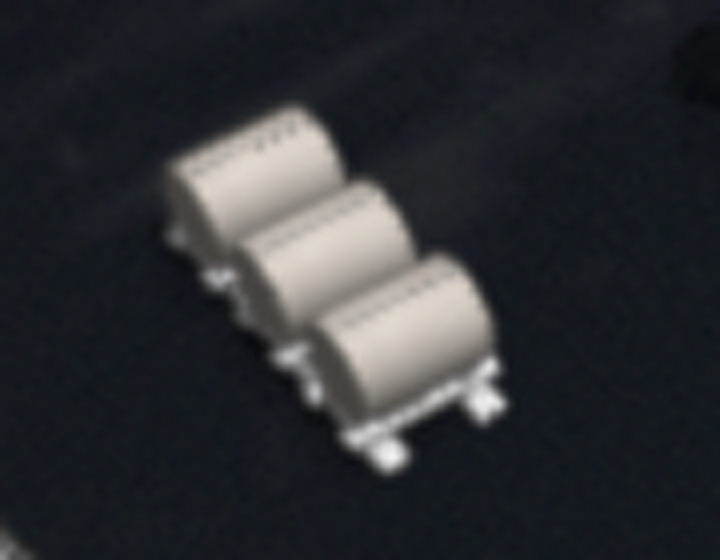

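View pics/scene_zoom0.png

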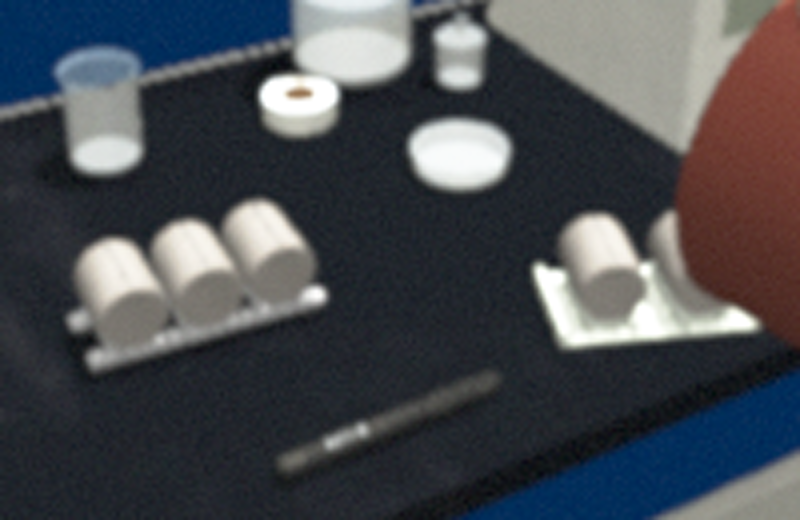

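```bash
cat > h.py <<'E'
import numpy as np, cv2
from rig import *
from scipy.spatial.transform import Rotation as R
def ray(p,uv):
    f=200/np.tan(np.radians(p['fovy'])/2)
    d=np.array([(uv[0]-p['cx'])/f,-(uv[1]-p['cy'])/f,-1.])
    T=p['T']; return T[:3,3],T[:3,:3]@d
def onplane(p,uv,z):
    o,d=ray(p,uv); return o+d*(z-o[2])/d[2]
def proj(p,X):
    f=200/np.tan(np.radians(p['fovy'])/2)
    c=p['T'][:3,:3].T@(np.asarray(X)-p['T'][:3,3]); return np.array([p['cx']+f*c[0]/-c[2],p['cy']-f*c[1]/-c[2]])
E
python3 - <<'E'
from h import *
np.set_printoptions(precision=4,suppress=True)
s=camera_params("side");c=camera_params("scene")
z=lambda u,v,k,x0,y0:((u+.5)/k-.5+x0,(v+.5)/k-.5+y0)
print("tray corners z=.008")
for uv in [(115,105),(415,460),(240,520)]: print(onplane(s,z(*uv,6,250,240),.008))
print("tray plugs mid (top)")
for uv,h in [((222,120),.045),((258,240),.045),((305,375),.037)]: print(onplane(s,z(*uv,6,250,240),h))
print("rack side ends/top")
for uv,h in [((505,400),.008),((388,455),.008)]: print(onplane(s,z(*uv,8,230,155),h))
for uv in [(250,175),(325,255),(400,335)]: print(onplane(s,z(*uv,8,230,155),.049))
print("scene rack bar ends near row, .008")
for uv in [(95,360),(318,297),(75,320)]: print(onplane(c,z(*uv,4,225,175),.008))
print("scene disc faces centre z .0318")
for uv in [(134,318),(212,297),(287,277)]: print(onplane(c,z(*uv,4,225,175),.0318))
print("scene tray corner, plug face");
print(onplane(c,z(567,347,4,225,175),.005),onplane(c,z(535,265,4,225,175),.01),onplane(c,z(612,290,4,225,175),.0278))
print("marker, petri, bottle, tape, beaker")
for uv in [(285,465),(495,378),(458,165),(460,80),(298,120),(104,165)]: print(onplane(c,z(*uv,4,225,175),.0))
E
```

```text
tray corners z=.008
[0.4158 0.0026 0.008 ]
[ 0.4103 -0.1857  0.008 ]
[ 0.3491 -0.1623  0.008 ]
tray plugs mid (top)
[ 0.4314 -0.0492  0.045 ]
[ 0.4103 -0.0975  0.045 ]
[ 0.3925 -0.146   0.037 ]
rack side ends/top
[0.5623 0.0941 0.008 ]
[0.5178 0.1004 0.008 ]
[0.5377 0.2003 0.049 ]
[0.5352 0.154  0.049 ]
[0.5329 0.11   0.049 ]
scene rack bar ends near row, .008
[0.523  0.2332 0.008 ]
[0.5136 0.1007 0.008 ]
[0.5626 0.2306 0.008 ]
scene disc faces centre z .0318
[0.5173 0.2109 0.0318]
[0.5139 0.1664 0.0318]
[0.5102 0.1218 0.0318]
scene tray corner, plug face
[ 0.407  -0.0001  0.005 ] [ 0.4751 -0.0262  0.01  ] [ 0.4132 -0.0343  0.0278]
marker, petri, bottle, tape, beaker
[0.4058 0.1764 0.    ]
[0.4097 0.0462 0.    ]
[ 0.6095 -0.0576  0.    ]
[ 0.7138 -0.1261  0.    ]
[0.7192 0.0089 0.    ]
[0.7286 0.1521 0.    ]
```

Run:
```python
from h import *
np.set_printoptions(precision=4,suppress=True)
s=get_state();M=R.from_quat(s['ee_rot']).as_matrix();print(M)
w=camera_params("wrist")
print("cam in tool",M.T@(w['T'][:3,3]-s['eef_pos']),"\n",M.T@w['T'][:3,:3])
print(proj(w,s['eef_pos']), proj(w,s['eef_pos']+[0,0,-.2]))
```

```text
[[-0.9566 -0.0003  0.2915]
 [-0.2915  0.0017 -0.9566]
 [-0.0002 -1.     -0.0017]]
cam in tool [-0.0666 -0.1425  0.0008] 
 [[ 0.0001 -0.9643 -0.2648]
 [ 0.0009  0.2648 -0.9643]
 [ 1.     -0.0001  0.0009]]
[313.5663 250.9928] [314.7311 173.3208]
```

```bash
cat >> h.py <<'E'
np.set_printoptions(precision=4,suppress=True)
def tgtR(head):
    z=np.array([np.cos(head),np.sin(head),0]);y=np.array([0,0,-1.]);return np.stack([np.cross(y,z),y,z],1)
def go(pos,head):
    s=get_state();M=R.from_quat(s['ee_rot']).as_matrix()
    d=M.T@(np.array(pos)-s['eef_pos']); r=R.from_matrix(M.T@tgtR(head)).as_rotvec(degrees=True)
    print("t",round(s['time_s'],2),"at",s['eef_pos'],"shift",d,"len",np.linalg.norm(d),"rot",r,"gap",s['finger_gap'])
E
python3 -c "
from h import *
go([.411,-.095,.23],np.radians(-21.8))"
```

```text
t 0.15 at [ 0.1821 -0.5973  0.2303] shift [-0.3654  0.0011 -0.4138] len 0.5520368246990641 rot [  0.0853 -51.2518  -0.0538] gap 0.08525312029604654
```

>>> {"fn": "apply_moves", "kwargs": {
  "series": [
    [1,-0.026,0,-0.029,0,-4,0],
    [1,-0.052,0,-0.058,0,-8,0],
    [1,-0.078,0,-0.087,0,-12,0],
    [1,-0.104,0,-0.116,0,-17,0],
    [1,-0.13,0,-0.145,0,-21,0]
  ]
}}

```text
time_s: 0.57
eef_pos: [0.2646, -0.4194, 0.2307]
ee_rot: [-0.231, 0.669, -0.668, 0.231]
ft_force: [0.9, -0.0, -0.2]
finger_gap: 0.0853
```

```bash
python3 -c "
from h import *
go([.411,-.095,.23],np.radians(-21.8))"
```

```text
t 0.57 at [ 0.2646 -0.4194  0.2307] shift [-0.3155  0.001  -0.1647] len 0.3559336957023589 rot [  0.0327 -30.0641  -0.032 ] gap 0.08531208690454577
```

>>> {"fn": "apply_moves", "kwargs": {
  "series": [
    [1,-0.035,0,-0.018,0,-3,0],
    [1,-0.07,0,-0.037,0,-7,0],
    [1,-0.105,0,-0.055,0,-10,0],
    [1,-0.14,0,-0.073,0,-13,0],
    [1,-0.175,0,-0.092,0,-17,0]
  ]
}}

```text
time_s: 0.98
eef_pos: [0.3459, -0.2393, 0.2311]
ee_rot: [0.327, -0.627, 0.627, -0.327]
ft_force: [0.6, 0.1, -0.1]
finger_gap: 0.0857
```

```bash
python3 -c "
from h import *
go([.411,-.095,.23],np.radians(-21.8))"
```

```text
t 0.98 at [ 0.3459 -0.2393  0.2311] shift [-0.1555  0.0011 -0.0292] len 0.1582704968897331 rot [ -0.0175 -13.1279  -0.0018] gap 0.08571673856920017
```

>>> {"fn": "apply_moves", "kwargs": {
  "series": [
    [1,-0.038,0,-0.007,0,-3,0],
    [1,-0.076,0,-0.014,0,-6,0],
    [1,-0.114,0,-0.021,0,-10,0],
    [1,-0.152,0,-0.028,0,-13,0],
    [1,-0.152,0,-0.028,0,-13,0]
  ]
}}

```text
time_s: 1.4
eef_pos: [0.4115, -0.0951, 0.2312]
ee_rot: [-0.397, 0.585, -0.584, 0.399]
ft_force: [0.3, 0.0, -0.3]
finger_gap: 0.0856
```

Run:
```python
from h import *
go([.411,-.095,.23],np.radians(-21.8))
w=camera_params("wrist");np.save("w1.npy",w)
cv2.imwrite("pics/wrist1.png",grab_frame("wrist"))
```

```text
t 1.4 at [ 0.4115 -0.0951  0.2312] shift [ 0.0001  0.0012 -0.0005] len 0.0012507533676577593 rot [ 0.0079  0.3419 -0.162 ] gap 0.08562475663426268
```

View pics/wrist1.png

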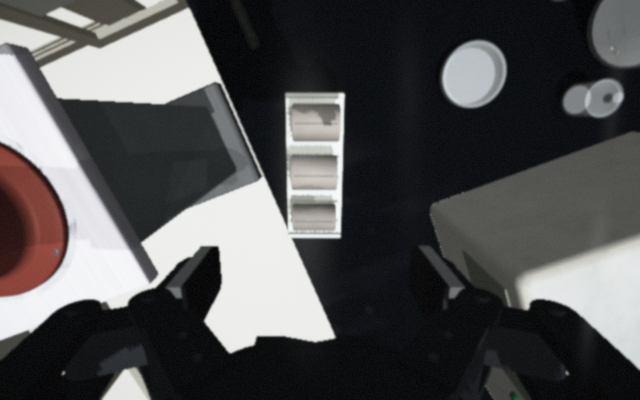

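The wrist view shows the tray squarely, at columns 285–345 and rows 93–237. Plug centres are near (315,121), (315,171) and (314,216), and the lowest one is the slim plug.

Run:
```python
from h import *
a=cv2.imread("pics/wrist1.png");w=np.load("w1.npy",allow_pickle=True).item()
g=a.min(2).astype(int)
cv2.imwrite("pics/w1z.png",cv2.resize(a[85:245,270:360],None,fx=3.7*1,fy=3.7,interpolation=cv2.INTER_CUBIC))
# profile
for v in (110,121,165,171,180,213,222): print(v,g[v,280:350])
print(g[88:242,315])
for u in (300,330): print(u,g[88:242,u])
_,th=cv2.threshold(cv2.cvtColor(a,cv2.COLOR_BGR2GRAY),75,255,0)
m=np.zeros_like(th);m[80:243,275:355]=th[80:243,275:355]
cs,_=cv2.findContours(m,0,1);c=max(cs,key=cv2.contourArea);r=cv2.minAreaRect(c);b=cv2.boxPoints(r);print(r)
P=[onplane(w,q,.008)[:2] for q in b];print(np.array(P));print("centre",np.mean(P,0),[np.linalg.norm(P[i]-P[i-1]) for i in range(4)],[np.degrees(np.arctan2(*(P[i]-P[i-1])[::-1])) for i in range(4)])
```

```text
110 [ 29  30  28  32  57 124 196 213 191 157 138 130 135 137 138 135 130 123
 116 112 109 111 107 105 104 106 110 111 113 115 117 117 121 119 117 111
 106 106 103 100  99 100  99  99  98  96  97 100  98  97  99  96  96  98
 101 109 109 111 106 128 183 228 232 193 112  44  18  19  12  14]
121 [ 23  28  31  33  51 109 188 228 229 201 167 157 167 177 179 178 177 177
 176 177 175 179 180 178 181 180 180 181 183 181 185 182 184 185 187 185
 185 186 186 186 183 173 151 129 118 114 114 110 114 119 133 152 165 170
 175 175 179 180 186 193 216 234 232 185  94  32  19  16  15  20]
165 [ 30  32  35  35  34  51  96 145 159 156 146 151 161 164 165 165 163 164
 166 167 165 167 163 165 164 163 162 163 165 161 161 159 160 160 161 160
 159 157 156 157 157 157 154 151 154 152 152 149 149 149 146 147 145 145
 148 148 163 204 233 244 245 236 185  96  36  23  23  25  20  16]
171 [ 34  32  35  39  39  56 112 175 193 181 164 170 178 181 185 184 184 186
 185 187 185 188 186 188 189 190 186 191 187 190 188 187 191 191 188 188
 190 188 187 185 184 185 183 184 181 180 181 181 180 180 178 179 178 178
 177 182 1
[... 2572 characters left out ...]
 182 176 173 163 161 181 218 238 243 241 232 217
 199 196 191 175 157 138 127 104  78  69  73  83  94 105 118 127 133 145
 149 160 165 167 171 171 166 161 167 174 176 175 173 168 162 166 186 195
 181 171 203 233 232 197 121  52  35  27]
((309.4996337890625, 167.01388549804688), (67.19630432128906, 151.830322265625), 1.5911403894424438)
[[ 0.3301 -0.1613]
 [ 0.4062  0.0027]
 [ 0.4745 -0.0263]
 [ 0.4076 -0.1944]]
centre [ 0.4046 -0.0948] [np.float64(0.08426075177375886), np.float64(0.18076208184790002), np.float64(0.07418347100237886), np.float64(0.18095495503553485)] [np.float64(156.8500555899007), np.float64(65.1096493985738), np.float64(-22.981496365295076), np.float64(-111.69720097317352)]
```

View pics/w1z.png

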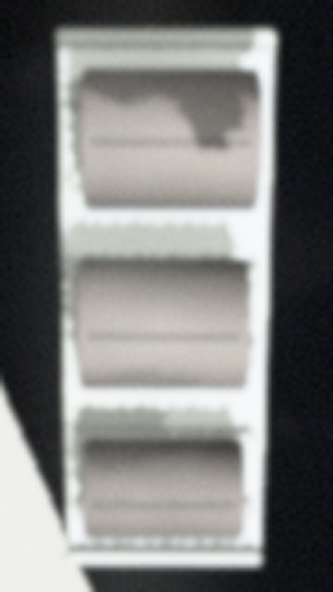

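Run:
```python
from h import *
w=np.load("w1.npy",allow_pickle=True).item()
z=lambda u,v:((u+.5)/3.7-.5+270,(v+.5)/3.7-.5+85)
for n,x0,x1,y0,y1,h,r in [("A",82,258,70,208,.0278,.02),("B",77,248,258,387,.0278,.02),("S",83,243,440,543,.023,.016)]:
    p0,p1=z(x0,y0),z(x1,y1);m=((p0[0]+p1[0])/2,(p0[1]+p1[1])/2)
    L=onplane(w,(p0[0],m[1]),h+r*.8),onplane(w,(p1[0],m[1]),h+r*.8)
    W=onplane(w,(m[0],p0[1]),h),onplane(w,(m[0],p1[1]),h)
    print(n,onplane(w,m,h),"len",np.linalg.norm(L[0]-L[1]),"dia",np.linalg.norm(W[0]-W[1]))
P=[onplane(w,q,.005)[:2] for q in [(285.2,121),(286.3,171),(287,213),(343.6,121),(342.2,171),(341,213)]]
print("left edge head",np.degrees(np.arctan2(*(P[0]-P[2])[::-1])),"right",np.degrees(np.arctan2(*(P[3]-P[5])[::-1])), "widths",[np.linalg.norm(P[i]-P[i+3]) for i in range(3)])
print([(P[i]+P[i+3])/2 for i in range(3)])
t,b=onplane(w,(315,92.5),.011),onplane(w,(314,236.5),.011);print("ends",t,b,np.linalg.norm(t-b),(t+b)/2)
c=camera_params("scene")
```

```text
A [ 0.4324 -0.0439  0.0278] len 0.04856697802230582 dia 0.038865974018125575
B [ 0.4106 -0.0932  0.0278] len 0.04915721057292065 dia 0.03942664611617983
S [ 0.3904 -0.1447  0.023 ] len 0.048993011270049104 dia 0.034516972139034596
left edge head 68.27804156580459 right 68.23682096073306 widths [np.float64(0.06657370938994878), np.float64(0.06640307486158102), np.float64(0.06649459732626375)]
[array([ 0.4314, -0.0428]), array([ 0.4101, -0.0965]), array([ 0.3906, -0.1451])]
ends [ 0.4432 -0.0146  0.011 ] [ 0.3801 -0.1717  0.011 ] 0.1692514942836773 [ 0.4117 -0.0932  0.011 ]
```

Run:
```python
from h import *
go([.432,-.0435,.1],np.radians(-21.8))
go([.432,-.0435,.008],np.radians(-21.8))
```

```text
t 1.45 at [ 0.4107 -0.0976  0.2311] shift [-0.0581  0.1311 -0.0001] len 0.14338125896296425 rot [ 0.0249  0.1464 -0.0201] gap 0.08528563775872199
t 1.45 at [ 0.4107 -0.0976  0.2311] shift [-0.0581  0.2231 -0.    ] len 0.23051645653249078 rot [ 0.0249  0.1464 -0.0201] gap 0.08528563775872199
```

>>> {"fn": "apply_moves", "kwargs": {
  "series": [
    [1,-0.014,0.033,0,0,0,0],
    [1,-0.029,0.066,0,0,0,0],
    [1,-0.044,0.099,0,0,0,0],
    [1,-0.058,0.131,0,0,0,0],
    [1,-0.058,0.131,0,0,0,0]
  ]
}}

```text
time_s: 1.87
eef_pos: [0.4269, -0.0451, 0.093]
ee_rot: [-0.398, 0.59, -0.583, 0.392]
ft_force: [-1.2, -0.3, -0.3]
finger_gap: 0.0852
```

Run:
```python
from h import *
w=camera_params("wrist");np.save("w2.npy",w)
go([.432,-.0435,.008],np.radians(-21.8))
cv2.imwrite("pics/wrist2.png",grab_frame("wrist"))
go([.432,-.0435,.008],np.radians(-21.8))
```

```text
t 1.87 at [ 0.4269 -0.0451  0.093 ] shift [-0.0035  0.0849  0.0053] len 0.08514401081365504 rot [ 0.771  -0.2499  0.0649] gap 0.08515720814260368
t 1.92 at [ 0.4286 -0.0464  0.0964] shift [-0.0041  0.0883  0.0029] len 0.08846194539729091 rot [ 0.5099 -0.2482  0.0808] gap 0.08540989470082785
```

View pics/wrist2.png

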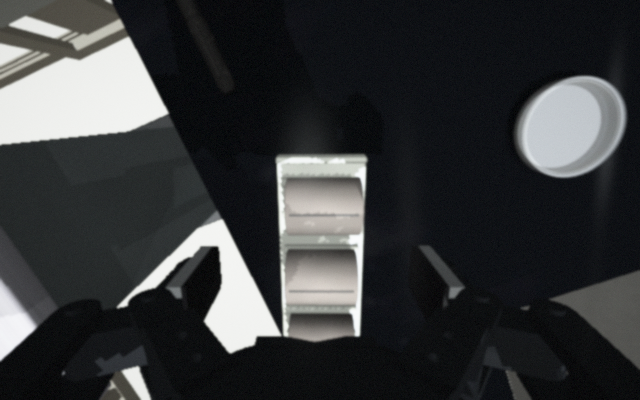

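Plug A now spans columns 285–363 and rows 177–236, roughly centred between the fingers.

Run:
```python
from h import *
w=np.load("w2.npy",allow_pickle=True).item()
print(onplane(w,(324,206.5),.0278), onplane(w,(321,279),.0278))
go([.432,-.0435,.06],np.radians(-21.8))
```

```text
[ 0.433  -0.0447  0.0278] [ 0.4104 -0.0958  0.0278]
t 1.92 at [ 0.4286 -0.0464  0.0964] shift [-0.004   0.0363  0.0024] len 0.0366208232136378 rot [ 0.5099 -0.2482  0.0808] gap 0.08540989470082785
```

>>> {"fn": "apply_moves", "kwargs": {
  "series": [
    [1,0,0.025,0.001,0,0,0],
    [1,0,0.05,0.001,0,0,0],
    [1,0,0.075,0.001,0,0,0],
    [1,0,0.091,0.001,0,0,0],
    [1,0,0.091,0.001,0,0,0]
  ]
}}

```text
time_s: 2.33
eef_pos: [0.4313, -0.0482, 0.008]
ee_rot: [-0.396, 0.588, -0.586, 0.394]
ft_force: [-0.1, 0.2, -1.5]
finger_gap: 0.0852
```

>>> {"fn": "apply_moves", "kwargs": {
  "series": [
    [1,0,0,0,0,0,0],
    [1,0,0,0,0,0,0]
  ]
}}

```text
time_s: 2.5
eef_pos: [0.4347, -0.0486, 0.0118]
ee_rot: [0.394, -0.585, 0.588, -0.396]
ft_force: [-0.0, 0.6, 0.3]
finger_gap: 0.0855
```

Run:
```python
from h import *
go([.4325,-.0442,.008],np.radians(-21.8))
```

```text
t 2.5 at [ 0.4347 -0.0486  0.0118] shift [-0.0032  0.0038 -0.0037] len 0.006226176951609566 rot [-0.2396 -0.3204 -0.0111] gap 0.08549460112041296
```

>>> {"fn": "apply_moves", "kwargs": {
  "series": [
    [1,0,0,0,0,0,0],
    [1,0,0,0,0,0,0],
    [1,0,0,0,0,0,0]
  ]
}}

```text
time_s: 2.75
eef_pos: [0.4338, -0.0475, 0.0106]
ee_rot: [0.395, -0.586, 0.587, -0.396]
ft_force: [-0.4, 0.4, -0.4]
finger_gap: 0.0858
```

Run:
```python
from h import *
go([.4325,-.0442,.008],np.radians(-21.8))
print(get_state()['joint_velocities'])
```

```text
t 2.75 at [ 0.4338 -0.0475  0.0106] shift [-0.0026  0.0026 -0.0024] len 0.004443162642350583 rot [-0.1399 -0.252  -0.0121] gap 0.08582472477628442
[ 0.004   0.0081  0.0082  0.0011 -0.0023 -0.0008]
```

>>> {"fn": "apply_moves", "kwargs": {
  "series": [
    [1,-0.002,0.002,-0.002,0,0,0],
    [1,-0.002,0.002,-0.002,0,0,0],
    [1,-0.002,0.002,-0.002,0,0,0],
    [1,-0.002,0.002,-0.002,0,0,0]
  ]
}}

```text
time_s: 3.08
eef_pos: [0.4315, -0.0444, 0.0072]
ee_rot: [-0.395, 0.586, -0.586, 0.395]
ft_force: [1.0, 0.3, -0.7]
finger_gap: 0.0852
```

Run:
```python
from h import *
go([.4325,-.0442,.008],np.radians(-21.8))
w=camera_params("wrist");np.save("w3.npy",w)
cv2.imwrite("pics/wrist3.png",grab_frame("wrist"))
```

```text
t 3.08 at [ 0.4315 -0.0444  0.0072] shift [-0.0006 -0.0008  0.0008] len 0.0013087939302356367 rot [ 0.0159 -0.2341  0.0026] gap 0.08523793482634873
```

View pics/wrist3.png

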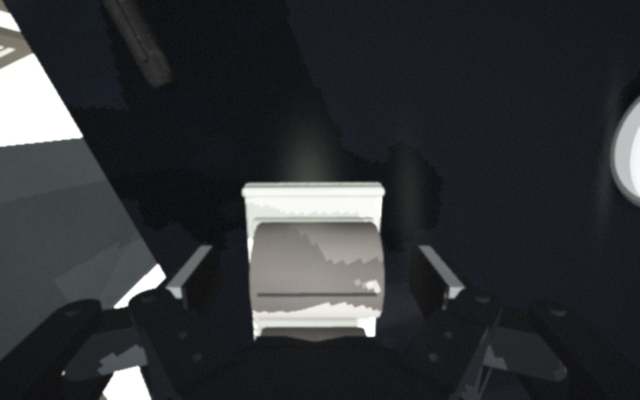

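The plug sits centred between the open pads, columns 250–384 with pad edges at 211 and 418. Closing now.

>>> {"fn": "apply_moves", "kwargs": {
  "series": [
    [-1,0,0,0,0,0,0],
    [-1,0,0,0,0,0,0],
    [-1,0,0,0,0,0,0],
    [-1,0,0,0,0,0,0],
    [-1,0,0,0,0,0,0]
  ],
  "force": 40
}}

```text
time_s: 3.55
eef_pos: [0.4319, -0.0447, 0.0075]
ee_rot: [0.395, -0.586, 0.587, -0.395]
ft_force: [0.3, 0.8, 0.5]
finger_gap: 0.0498
```

Run:
```python
from h import *
go([.4325,-.0442,.008],np.radians(-21.8))
cv2.imwrite("pics/wrist4.png",grab_frame("wrist"))
```

```text
t 3.55 at [ 0.4319 -0.0447  0.0075] shift [-0.0007 -0.0005  0.0004] len 0.0009580300252711101 rot [-0.0208 -0.2525  0.001 ] gap 0.04984126969666654
```

View pics/wrist4.png

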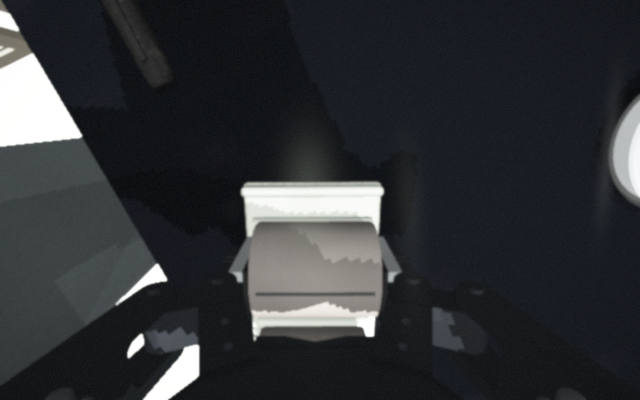

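>>> {"fn": "apply_moves", "kwargs": {
  "series": [
    [-1,0,-0.02,0,0,0,0],
    [-1,0,-0.05,0,0,0,0],
    [-1,0,-0.085,0,0,0,0],
    [-1,0,-0.12,0,0,0,0],
    [-1,0,-0.15,0,0,0,0]
  ]
}}

```text
time_s: 4.02
eef_pos: [0.4314, -0.0445, 0.1589]
ee_rot: [0.395, -0.586, 0.586, -0.395]
ft_force: [1.3, -0.3, -2.2]
finger_gap: 0.0502
```

Run:
```python
from h import *
go([.535,.10,.20],np.radians(-4))
```

```text
t 4.02 at [ 0.4314 -0.0445  0.1589] shift [-0.1728 -0.0411  0.0418] len 0.1824951834710627 rot [ -0.0117 -18.0554  -0.0037] gap 0.050240508181740653
```

>>> {"fn": "apply_moves", "kwargs": {
  "series": [
    [-1,-0.03,-0.008,0.007,0,-3,0],
    [-1,-0.065,-0.016,0.016,0,-7,0],
    [-1,-0.1,-0.024,0.024,0,-11,0],
    [-1,-0.135,-0.032,0.033,0,-14,0],
    [-1,-0.173,-0.041,0.042,0,-18,0]
  ]
}}

```text
time_s: 4.43
eef_pos: [0.5356, 0.1012, 0.1975]
ee_rot: [-0.483, 0.517, -0.516, 0.482]
ft_force: [1.8, -0.6, -2.6]
finger_gap: 0.0493
```

>>> {"fn": "apply_moves", "kwargs": {
  "series": [
    [-1,0,0,0,0,0,0],
    [-1,0,0,0,0,0,0],
    [-1,0,0,0,0,0,0],
    [-1,0,0,0,0,0,0]
  ]
}}

```text
time_s: 4.77
eef_pos: [0.5345, 0.0993, 0.1971]
ee_rot: [-0.482, 0.518, -0.517, 0.481]
ft_force: [-0.3, 0.1, -1.3]
finger_gap: 0.0497
```

Run:
```python
from h import *
go([.535,.10,.20],np.radians(-4))
w=camera_params("wrist");np.save("w5.npy",w)
cv2.imwrite("pics/wrist5.png",grab_frame("wrist"))
```

```text
t 4.77 at [0.5345 0.0993 0.1971] shift [-0.0008 -0.0029  0.0005] len 0.0030269498955729623 rot [ 0.1247 -0.1156  0.0304] gap 0.049697591259976824
```

View pics/wrist5.png

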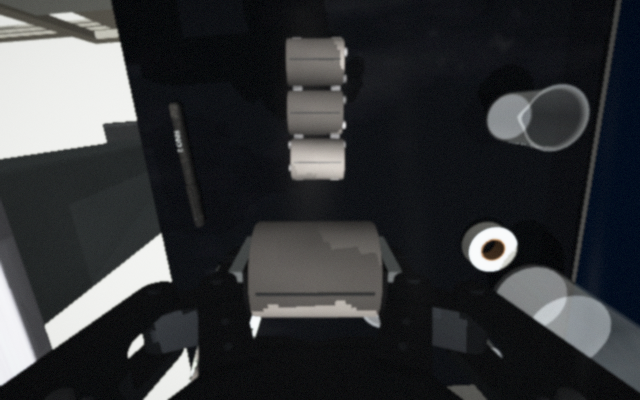

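Rack plugs appear at about (316,62), (316,112) and (318,159), with the held plug at rows 220–318. I'll zoom in to get edges.

Run:
```python
from h import *
a=cv2.imread("pics/wrist5.png")
k=cv2.resize(a[28:188,275:357],None,fx=3.7,fy=3.7,interpolation=cv2.INTER_CUBIC)
k=np.clip(k.astype(float)*1.3,0,255).astype('uint8')
for i in range(0,160,20): cv2.putText(k,str(28+i),(0,int(i*3.7)+5),0,.35,(0,255,255)); cv2.line(k,(25,int(i*3.7)),(32,int(i*3.7)),(0,255,255))
cv2.imwrite("pics/w5z.png",k)
g=cv2.cvtColor(a,6)
_,th=cv2.threshold(g,70,255,0)
for v in (50,62,75,100,112,125,150,160,170):
    c=np.where(th[v,270:370])[0]+270; print(v,c.min(),c.max())
for u in (300,308,325): print(u,g[30:188,u].tolist())
```

```text
50 286 347
62 286 344
75 287 346
100 287 346
112 287 343
125 288 346
150 290 344
160 290 344
170 289 344
300 [21, 23, 17, 22, 21, 25, 40, 70, 89, 90, 89, 93, 98, 102, 104, 105, 106, 105, 112, 110, 111, 112, 112, 114, 115, 113, 110, 107, 99, 98, 103, 109, 113, 111, 110, 110, 109, 108, 107, 106, 104, 102, 95, 94, 92, 91, 86, 85, 81, 79, 74, 69, 65, 62, 64, 81, 109, 131, 147, 149, 127, 104, 90, 92, 96, 102, 103, 105, 107, 109, 112, 112, 115, 114, 117, 121, 118, 119, 119, 116, 117, 108, 102, 101, 112, 117, 119, 114, 115, 113, 112, 111, 106, 106, 104, 102, 97, 94, 88, 86, 83, 77, 77, 87, 116, 145, 155, 141, 114, 93, 91, 101, 113, 120, 132, 138, 146, 152, 157, 162, 167, 174, 178, 181, 187, 187, 191, 194, 194, 195, 188, 174, 161, 176, 194, 198, 199, 199, 196, 192, 195, 191, 186, 178, 167, 151, 143, 136, 123, 105, 67, 38, 29, 30, 30, 31, 28, 30]
308 [22, 21, 21, 22, 25, 23, 23, 35, 56, 73, 86, 89, 95, 98, 98, 107, 106, 106, 110, 112, 114, 114, 117, 117, 117, 116, 115, 109, 101, 96, 109, 113, 117, 116, 116, 114, 110, 112, 109, 105, 103, 103, 101, 97, 97, 94, 88, 85, 82, 78, 74, 72, 67, 66, 57
[... 513 characters left out ...]
33, 57, 76, 86, 91, 96, 98, 101, 103, 105, 108, 111, 111, 117, 116, 118, 117, 122, 118, 119, 111, 100, 95, 107, 118, 118, 120, 117, 118, 116, 114, 110, 110, 107, 104, 101, 100, 97, 93, 91, 89, 85, 83, 79, 74, 71, 64, 54, 45, 29, 23, 25, 32, 53, 70, 81, 87, 94, 99, 101, 100, 106, 106, 111, 109, 117, 117, 115, 118, 120, 119, 124, 120, 123, 114, 106, 106, 117, 122, 123, 122, 120, 117, 120, 114, 109, 109, 104, 103, 100, 95, 92, 90, 84, 76, 73, 64, 56, 38, 27, 33, 51, 67, 79, 93, 103, 113, 122, 134, 139, 144, 152, 157, 164, 169, 176, 181, 185, 189, 194, 198, 202, 204, 201, 187, 178, 189, 205, 210, 210, 207, 206, 203, 200, 198, 191, 189, 181, 175, 167, 146, 117, 78, 42, 29, 32, 27, 27, 29, 25, 26]
```

View pics/w5z.png

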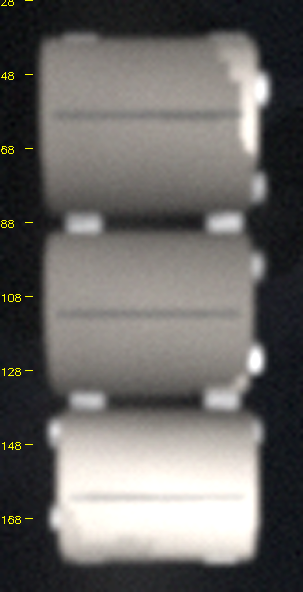

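Run:
```python
from h import *
w=np.load("w5.npy",allow_pickle=True).item()
C=[]
for n,x0,x1,y0,y1 in [("L",285.7,344.3,38,84.5),("M",286.8,343.3,90,134.5),("R",289.7,344.2,138,179.3)]:
    m=((x0+x1)/2,(y0+y1)/2)
    p=onplane(w,m,.0318);C.append(p)
    W=onplane(w,(m[0],y0),.0318)-onplane(w,(m[0],y1),.0318)
    L=onplane(w,(x0,m[1]),.05)-onplane(w,(x1,m[1]),.05)
    # crease/top-line ends direction by edge columns
    print(n,p,"dia",np.linalg.norm(W),"len",np.linalg.norm(L),"head",np.degrees(np.arctan2(-L[1],-L[0])))
C=np.array(C);print(np.linalg.norm(np.diff(C,axis=0),axis=1),"yhead",np.degrees(np.arctan2(*(C[0]-C[2])[:2][::-1]))-90)
# rods at z~.011: gap marks between plugs (rod end pieces)
for u,v in [(66,223),(243,223),(70,400),(240,400)]:
    print(onplane(w,((u+.5)/3.7-.5+275,(v+.5)/3.7-.5+28),.011))
# stereo check with scene+side
c=camera_params("scene");s=camera_params("side")
for p in C: print(proj(c,p),proj(s,p+[0,0,.0172]))
```

```text
L [0.542  0.2087 0.0318] dia 0.039120083169633585 len 0.05001348859610948 head -4.1497436170210085
M [0.5388 0.1642 0.0318] dia 0.040594940824559694 len 0.05021351532121662 head -4.12350793630431
R [0.5376 0.1202 0.0318] dia 0.04067471693619323 len 0.05032598601140239 head -4.09768155537133
[0.0447 0.044 ] yhead -2.878561294402374
[0.5182 0.1889 0.011 ]
[0.5654 0.1855 0.011 ]
[0.5151 0.1424 0.011 ]
[0.5622 0.1391 0.011 ]
[254.9362 247.9452] [260.3138 174.0083]
[274.0059 242.8753] [269.0322 183.6632]
[291.7092 237.6863] [278.6096 193.3166]
```

Run:
```python
from h import *
go([.5407,.1858,.085],np.radians(-4))
```

```text
t 4.82 at [0.5346 0.0991 0.1973] shift [-0.087   0.1123  0.    ] len 0.1420526030120309 rot [ 0.0967 -0.1395  0.0229] gap 0.04952190815162951
```

>>> {"fn": "apply_moves", "kwargs": {
  "series": [
    [-1,-0.022,0.015,0,0,0,0],
    [-1,-0.048,0.04,0,0,0,0],
    [-1,-0.07,0.07,0,0,0,0],
    [-1,-0.087,0.095,0,0,0,0],
    [-1,-0.087,0.112,0,0,0,0]
  ]
}}

```text
time_s: 5.23
eef_pos: [0.5396, 0.1879, 0.0832]
ee_rot: [-0.483, 0.518, -0.516, 0.481]
ft_force: [0.2, -0.5, -2.5]
finger_gap: 0.0494
```

>>> {"fn": "apply_moves", "kwargs": {
  "series": [
    [-1,0,0,0,0,0,0],
    [-1,0,0,0,0,0,0],
    [-1,0,0,0,0,0,0],
    [-1,0,0,0,0,0,0],
    [-1,0,0,0,0,0,0]
  ]
}}

```text
time_s: 5.65
eef_pos: [0.5431, 0.1864, 0.0885]
ee_rot: [0.481, -0.517, 0.518, -0.483]
ft_force: [1.0, 0.4, -0.8]
finger_gap: 0.0496
```

Run:
```python
from h import *
go([.5407,.1858,.0449],np.radians(-4))
w=camera_params("wrist");np.save("w6.npy",w)
cv2.imwrite("pics/wrist6.png",grab_frame("wrist"))
cv2.imwrite("pics/side6.png",cv2.resize(grab_frame("side")[140:240,220:330],None,fx=6,fy=6,interpolation=2))
cv2.imwrite("pics/scene6.png",cv2.resize(grab_frame("scene")[190:290,220:330],None,fx=6,fy=6,interpolation=2))
```

```text
t 5.65 at [0.5431 0.1864 0.0885] shift [ 0.0008  0.0436 -0.0025] len 0.04365323104287174 rot [-0.1986 -0.1163 -0.0529] gap 0.049572943322393835
```

View pics/wrist6.png

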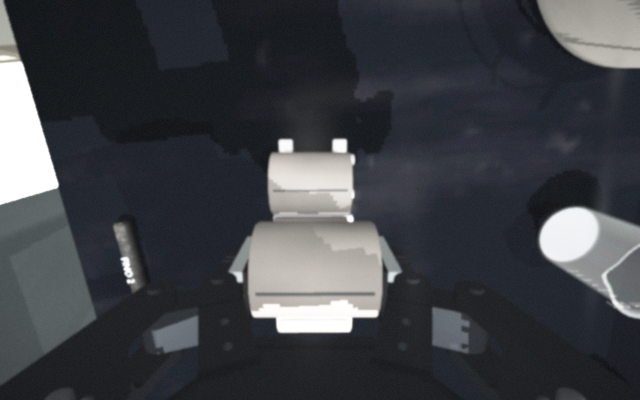

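View pics/scene6.png

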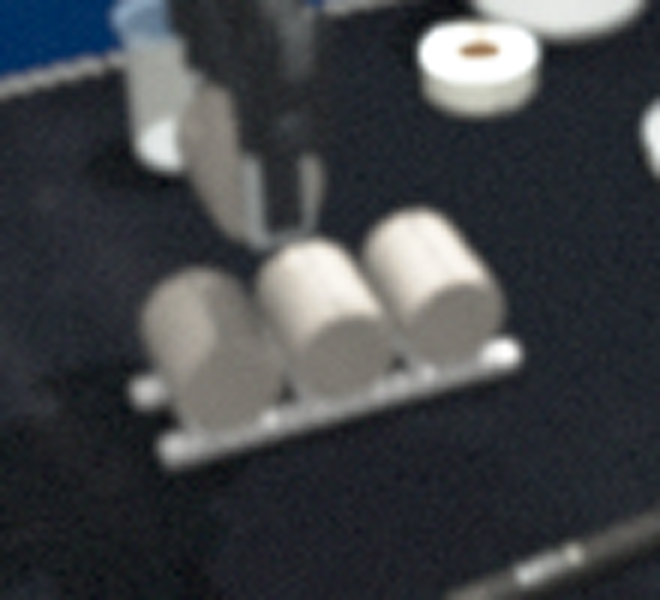

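View pics/side6.png

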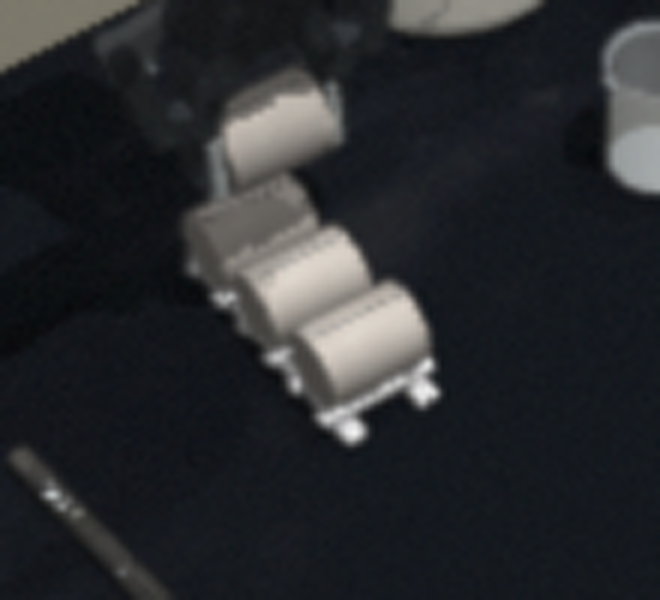

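Held plug is over the left gap. In the wrist view the left base plug spans columns 268–354 and rows 152–217. I'll check this against the earlier measurement.

Run:
```python
from h import *
w=np.load("w6.npy",allow_pickle=True).item()
a=cv2.imread("pics/wrist6.png");g=cv2.cvtColor(a,6)
for u in (305,320): print(g[145:225,u].tolist())
print(g[180,255:365].tolist())
p0=onplane(w,(311.5,152.5),.0318);print(p0,onplane(w,(311.5,184.5),.0318))
print("held", onplane(w,(316,270),.0885+.0203))
```

```text
[57, 56, 53, 54, 59, 63, 78, 105, 133, 146, 156, 164, 171, 175, 175, 182, 185, 187, 193, 198, 200, 202, 206, 204, 211, 212, 215, 218, 220, 222, 222, 225, 226, 228, 229, 229, 230, 230, 231, 231, 232, 232, 231, 227, 208, 173, 167, 184, 190, 188, 187, 188, 184, 184, 183, 182, 179, 177, 174, 172, 169, 162, 160, 159, 154, 150, 145, 138, 146, 162, 170, 161, 139, 125, 129, 127, 123, 116, 120, 122]
[51, 54, 52, 52, 54, 54, 73, 101, 126, 143, 154, 164, 170, 171, 177, 183, 187, 190, 193, 198, 199, 203, 203, 206, 208, 212, 216, 217, 219, 220, 222, 224, 227, 227, 226, 228, 229, 231, 230, 231, 231, 232, 230, 219, 194, 176, 191, 206, 197, 191, 187, 188, 187, 183, 179, 180, 180, 175, 175, 170, 167, 164, 163, 157, 151, 150, 156, 178, 190, 181, 172, 160, 133, 121, 122, 122, 115, 112, 117, 123]
[36, 39, 34, 40, 36, 37, 37, 40, 38, 39, 38, 46, 89, 144, 176, 193, 194, 204, 218, 223, 228, 227, 229, 230, 229, 229, 228, 229, 230, 230, 229, 230, 229, 230, 231, 229, 228, 229, 230, 229, 229, 229, 228, 228, 229, 230, 230, 229, 229, 228, 229, 230, 227, 229, 230, 229, 230, 229, 229, 229, 229, 229, 229, 229, 228, 228, 228, 228, 227, 227, 228, 227, 228, 227, 228, 228, 227, 227, 225, 225, 227, 227, 226, 226, 228, 227, 224, 226, 226, 225, 225, 225, 226, 226, 225, 224, 211, 168, 111, 70, 59, 57, 59, 58, 61, 58, 59, 57, 60, 59]
[0.5441 0.2274 0.0318] [0.5425 0.2067 0.0318]
held [0.5435 0.1866 0.1088]
```

>>> {"fn": "apply_moves", "kwargs": {
  "series": [
    [-1,0,0.012,-0.002,0,0,0],
    [-1,0,0.024,-0.002,0,0,0],
    [-1,0,0.034,-0.002,0,0,0],
    [-1,0,0.036,-0.002,0,0,0],
    [-1,0,0.036,-0.002,0,0,0]
  ]
}}

```text
time_s: 6.22
eef_pos: [0.538, 0.1866, 0.0478]
ee_rot: [-0.483, 0.518, -0.517, 0.481]
ft_force: [0.8, -0.3, -2.3]
finger_gap: 0.0495
```

>>> {"fn": "apply_moves", "kwargs": {
  "series": [
    [-1,0,0,0,0,0,0],
    [-1,0,0,0,0,0,0],
    [-1,0,0,0,0,0,0],
    [-1,0,0,0,0,0,0]
  ]
}}

```text
time_s: 6.55
eef_pos: [0.5402, 0.1871, 0.051]
ee_rot: [0.482, -0.517, 0.518, -0.482]
ft_force: [0.4, 0.5, -2.0]
finger_gap: 0.0495
```

Run:
```python
from h import *
go([.541,.186,.0449],np.radians(-4)); print(get_state()['ft_force'],get_state()['joint_velocities'])
```

```text
t 6.55 at [0.5402 0.1871 0.051 ] shift [0.001  0.0061 0.0008] len 0.006224097884816623 rot [-0.069  -0.0499 -0.0206] gap 0.04946598427245843
[ 0.3841  0.4719 -2.0138] [-0.0013  0.0001  0.0025 -0.0019  0.001  -0.    ]
```

>>> {"fn": "apply_moves", "kwargs": {
  "series": [
    [-1,0.001,0.001,0.001,0,0,0],
    [-1,0.001,0.003,0.001,0,0,0],
    [-1,0.001,0.004,0.001,0,0,0],
    [-1,0.001,0.005,0.001,0,0,0],
    [-1,0.001,0.005,0.001,0,0,0]
  ]
}}

```text
time_s: 6.97
eef_pos: [0.5407, 0.1857, 0.0455]
ee_rot: [0.482, -0.517, 0.517, -0.482]
ft_force: [-1.0, -1.4, 0.1]
finger_gap: 0.0495
```

>>> {"fn": "apply_moves", "kwargs": {
  "series": [
    [-1,0,0,0,0,0,0],
    [-1,0,0,0,0,0,0]
  ]
}}

```text
time_s: 7.13
eef_pos: [0.5407, 0.1857, 0.0455]
ee_rot: [0.482, -0.517, 0.517, -0.482]
ft_force: [-2.1, -1.2, 0.9]
finger_gap: 0.0495
```

>>> {"fn": "apply_moves", "kwargs": {
  "series": [
    [-1,0,0.0008,0,0,0,0],
    [-1,0,0.0008,0,0,0,0],
    [-1,0,0.0008,0,0,0,0]
  ]
}}

```text
time_s: 7.38
eef_pos: [0.5408, 0.1857, 0.0454]
ee_rot: [0.482, -0.517, 0.517, -0.482]
ft_force: [-3.8, -2.1, 5.5]
finger_gap: 0.0493
```

Run:
```python
from h import *
go([.541,.186,.0449],np.radians(-4))
cv2.imwrite("pics/scene7.png",cv2.resize(grab_frame("scene")[190:290,220:330],None,fx=6,fy=6,interpolation=2))
```

```text
t 7.38 at [0.5408 0.1857 0.0454] shift [-0.0003  0.0005  0.0002] len 0.0006357119570055149 rot [ 0.0065 -0.0369  0.028 ] gap 0.049341925951873894
```

View pics/scene7.png

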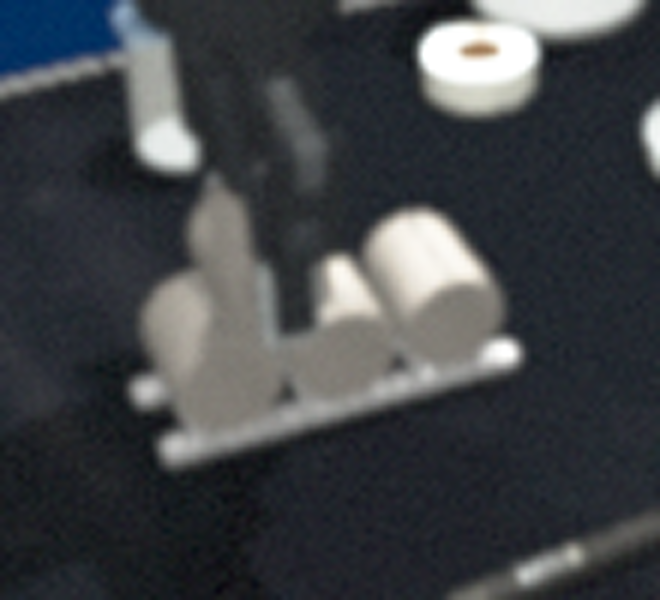

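>>> {"fn": "apply_moves", "kwargs": {
  "series": [
    [0.3,0,-0.0003,0,0,0,0],
    [0.5,0,-0.0003,0,0,0,0],
    [0.8,0,-0.0003,0,0,0,0],
    [1,0,-0.0003,0,0,0,0],
    [1,0,-0.0003,0,0,0,0]
  ]
}}

```text
time_s: 7.85
eef_pos: [0.5406, 0.1859, 0.0447]
ee_rot: [-0.482, 0.517, -0.517, 0.482]
ft_force: [0.1, 0.5, -0.0]
finger_gap: 0.0854
```

>>> {"fn": "apply_moves", "kwargs": {
  "series": [
    [1,0,-0.005,0,0,0,0],
    [1,0,-0.02,0,0,0,0],
    [1,0,-0.05,0,0,0,0],
    [1,0,-0.085,0,0,0,0],
    [1,0,-0.12,0,0,0,0]
  ]
}}

```text
time_s: 8.27
eef_pos: [0.5399, 0.1857, 0.1657]
ee_rot: [-0.482, 0.518, -0.517, 0.482]
ft_force: [0.6, -0.4, 0.4]
finger_gap: 0.0856
```

Run:
```python
from h import *
go([.4102,-.0952,.12],np.radians(-21.75))
w=camera_params("wrist");np.save("w8.npy",w)
cv2.imwrite("pics/wrist8.png",grab_frame("wrist"))
```

```text
t 8.27 at [0.5399 0.1857 0.1657] shift [ 0.2894  0.046  -0.1095] len 0.3127774737437762 rot [ 0.0871 17.6969  0.0356] gap 0.08560798437906052
```

View pics/wrist8.png

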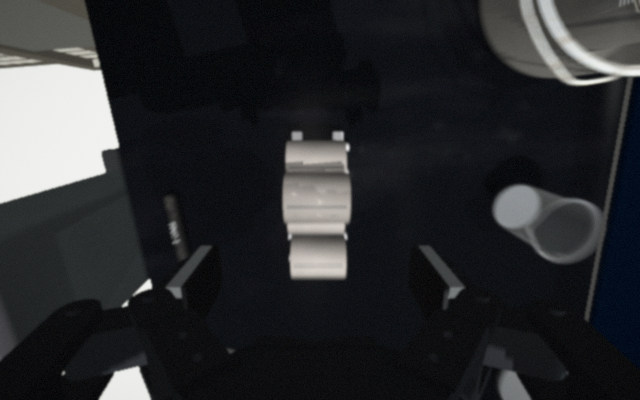

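Plug A rests in the left gap, at columns 283–351 and rows 172–222.

Run:
```python
from h import *
w=np.load("w8.npy",allow_pickle=True).item()
g=cv2.cvtColor(cv2.imread("pics/wrist8.png"),6)
print(g[165:240,310].tolist());print(g[197,275:360].tolist());print(g[258,280:355].tolist())
print(onplane(w,(317,197),.0652),"want .5413 .1863")
go([.4102,-.0952,.165],np.radians(-21.75))
```

```text
[129, 115, 108, 107, 113, 110, 96, 87, 82, 78, 84, 92, 99, 103, 111, 119, 123, 127, 133, 134, 135, 135, 134, 140, 142, 146, 148, 156, 157, 163, 164, 168, 172, 172, 178, 178, 178, 180, 182, 177, 170, 162, 164, 166, 174, 181, 182, 182, 181, 177, 177, 173, 169, 162, 157, 153, 154, 161, 174, 186, 196, 202, 196, 194, 186, 178, 166, 150, 129, 108, 87, 76, 74, 78, 85]
[19, 16, 18, 18, 18, 24, 50, 100, 140, 161, 169, 170, 170, 169, 170, 170, 169, 172, 175, 173, 173, 172, 172, 171, 171, 172, 171, 172, 170, 172, 171, 169, 173, 171, 170, 172, 172, 172, 172, 172, 174, 175, 175, 173, 171, 171, 171, 171, 170, 169, 169, 169, 170, 167, 167, 168, 166, 166, 166, 165, 166, 165, 162, 163, 166, 164, 166, 160, 164, 162, 163, 161, 162, 159, 150, 126, 80, 45, 25, 24, 22, 23, 22, 22, 23]
[21, 20, 21, 21, 19, 20, 23, 38, 87, 141, 172, 184, 190, 191, 193, 195, 194, 195, 195, 196, 193, 196, 197, 196, 195, 198, 196, 197, 197, 197, 197, 197, 198, 198, 196, 199, 199, 197, 198, 199, 196, 195, 197, 194, 194, 195, 193, 191, 190, 193, 188, 189, 189, 188, 187, 188, 188, 187, 188, 187, 184, 186, 186, 186, 180, 160, 119, 65, 28, 20, 18, 21, 18, 16, 14]
[0.5413 0.1854 0.0652] want .5413 .1863
t 8.32 at [0.5447 0.1868 0.1753] shift [ 0.2908  0.0079 -0.1144] len 0.31261087020109446 rot [-0.6704 17.7084 -0.3101] gap 0.08569954324697004
```

>>> {"fn": "apply_moves", "kwargs": {
  "series": [
    [1,0.036,0,-0.014,0,2,0],
    [1,0.072,0,-0.028,0,4,0],
    [1,0.108,0,-0.042,0,7,0],
    [1,0.144,0,-0.057,0,9,0],
    [1,0.18,0,-0.071,0,11,0]
  ]
}}

```text
time_s: 8.73
eef_pos: [0.4561, 0.0102, 0.165]
ee_rot: [0.43, -0.561, 0.562, -0.43]
ft_force: [0.9, -0.3, 0.6]
finger_gap: 0.0856
```

Run:
```python
from h import *
go([.411,-.0945,.12],np.radians(-21.75))
```

```text
t 8.73 at [0.4561 0.0102 0.165 ] shift [ 0.1129  0.045  -0.0164] len 0.12260747254562683 rot [-0.0496  6.6588 -0.0052] gap 0.08564387949391498
```

>>> {"fn": "apply_moves", "kwargs": {
  "series": [
    [1,0.036,0.01,-0.005,0,2,0],
    [1,0.072,0.02,-0.01,0,4.5,0],
    [1,0.1,0.033,-0.015,0,6.5,0],
    [1,0.112,0.045,-0.016,0,6.5,0],
    [1,0.112,0.045,-0.016,0,6.5,0]
  ]
}}

```text
time_s: 9.15
eef_pos: [0.4103, -0.094, 0.1175]
ee_rot: [-0.397, 0.586, -0.585, 0.396]
ft_force: [-0.5, 1.6, 0.0]
finger_gap: 0.0859
```

>>> {"fn": "apply_moves", "kwargs": {
  "series": [
    [1,0,0,0,0,0,0],
    [1,0,0,0,0,0,0],
    [1,0,0,0,0,0,0],
    [1,0,0,0,0,0,0]
  ]
}}

```text
time_s: 9.48
eef_pos: [0.4135, -0.0921, 0.1208]
ee_rot: [0.398, -0.584, 0.585, -0.399]
ft_force: [0.3, 1.2, 0.9]
finger_gap: 0.0852
```

Run:
```python
from h import *
go([.411,-.0945,.008],np.radians(-21.75))
w=camera_params("wrist");np.save("w9.npy",w)
cv2.imwrite("pics/wrist9.png",grab_frame("wrist"))
```

```text
t 9.48 at [ 0.4135 -0.0921  0.1208] shift [ 0.0032  0.1128 -0.0016] len 0.11282343593087996 rot [-0.0893  0.3    -0.0095] gap 0.08523769203631877
```

View pics/wrist9.png

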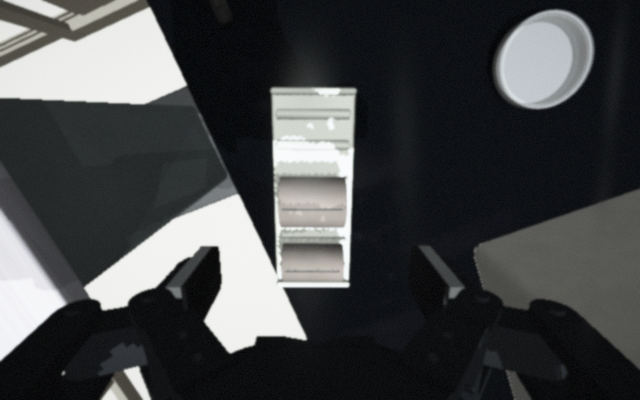

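Plug B is at columns 278–347 and rows 175–229. The slim plug is at columns 281–343 and rows 242–281.

Run:
```python
from h import *
w=np.load("w9.npy",allow_pickle=True).item()
g=cv2.cvtColor(cv2.imread("pics/wrist9.png"),6)
print(g[165:290,325].tolist());print(g[200,270:360].tolist())
b=onplane(w,(312.7,202),.0278);s=onplane(w,(312,262),.023);print(b,s,np.linalg.norm((b-s)[:2]))
go([b[0],b[1],.008],np.radians(-21.75))
```

```text
[214, 214, 212, 212, 212, 213, 213, 210, 208, 192, 169, 141, 105, 86, 91, 96, 103, 111, 114, 123, 128, 134, 138, 148, 149, 153, 160, 163, 166, 171, 176, 180, 184, 188, 190, 191, 197, 201, 200, 204, 205, 205, 190, 165, 149, 157, 176, 186, 187, 187, 185, 185, 187, 187, 189, 184, 177, 174, 164, 161, 155, 159, 191, 219, 215, 201, 199, 203, 205, 205, 197, 177, 148, 143, 149, 156, 154, 145, 112, 79, 65, 65, 70, 81, 84, 94, 102, 114, 120, 129, 138, 145, 148, 156, 163, 165, 171, 175, 177, 180, 184, 185, 189, 190, 187, 171, 159, 167, 185, 188, 187, 183, 185, 178, 171, 163, 167, 201, 236, 247, 246, 226, 148, 61, 31]
[18, 22, 27, 52, 125, 203, 231, 216, 183, 174, 177, 188, 193, 197, 196, 197, 200, 199, 201, 200, 199, 200, 199, 202, 201, 200, 201, 201, 200, 200, 202, 200, 198, 200, 200, 199, 199, 199, 198, 200, 198, 199, 202, 199, 200, 198, 200, 197, 198, 197, 198, 196, 193, 195, 195, 191, 193, 191, 191, 190, 191, 190, 191, 192, 188, 188, 190, 188, 188, 188, 189, 185, 186, 186, 186, 187, 206, 238, 248, 250, 242, 197, 107, 36, 20, 15, 19, 21, 21, 20]
[ 0.4113 -0.0936  0.0278] [ 0.391  -0.1434  0.023 ] 0.05380591853269355
t 9.53 at [ 0.4133 -0.0921  0.1206] shift [ 0.0021  0.1126 -0.0015] len 0.1126281049214083 rot [-0.0714  0.2963 -0.005 ] gap 0.08518718756567392
```

>>> {"fn": "apply_moves", "kwargs": {
  "series": [
    [1,0.002,0.03,-0.001,0,0.3,0],
    [1,0.002,0.06,-0.001,0,0.3,0],
    [1,0.002,0.09,-0.001,0,0.3,0],
    [1,0.002,0.111,-0.001,0,0.3,0],
    [1,0.002,0.111,-0.001,0,0.3,0]
  ]
}}

```text
time_s: 9.95
eef_pos: [0.4073, -0.0921, 0.0044]
ee_rot: [-0.398, 0.588, -0.583, 0.395]
ft_force: [-0.0, 0.6, 0.5]
finger_gap: 0.0855
```

>>> {"fn": "apply_moves", "kwargs": {
  "series": [
    [1,0,0,0,0,0,0],
    [1,0,0,0,0,0,0],
    [1,0,0,0,0,0,0],
    [1,0,0,0,0,0,0]
  ]
}}

```text
time_s: 10.28
eef_pos: [0.4125, -0.0948, 0.0108]
ee_rot: [0.395, -0.585, 0.587, -0.397]
ft_force: [0.5, -0.2, -0.6]
finger_gap: 0.0852
```

Run:
```python
from h import *
go([.4113,-.0938,.008],np.radians(-21.75))
```

```text
t 10.28 at [ 0.4125 -0.0948  0.0108] shift [-0.0004  0.0028 -0.0015] len 0.003232480226294965 rot [-0.224  -0.0914  0.0039] gap 0.08517477438261377
```

Close enough. One small trim, then grip.

>>> {"fn": "apply_moves", "kwargs": {
  "series": [
    [1,0,0.002,-0.001,0,0,0],
    [1,0,0.002,-0.001,0,0,0],
    [1,0,0.002,-0.001,0,0,0]
  ]
}}

```text
time_s: 10.53
eef_pos: [0.41, -0.0939, 0.0071]
ee_rot: [0.396, -0.586, 0.586, -0.396]
ft_force: [-0.1, -0.3, 0.6]
finger_gap: 0.0855
```

>>> {"fn": "apply_moves", "kwargs": {
  "series": [
    [-1,0,0,0,0,0,0],
    [-1,0,0,0,0,0,0],
    [-1,0,0,0,0,0,0],
    [-1,0,0,0,0,0,0],
    [-1,0,0,0,0,0,0]
  ],
  "force": 40
}}

```text
time_s: 10.95
eef_pos: [0.4102, -0.0938, 0.007]
ee_rot: [0.396, -0.586, 0.586, -0.396]
ft_force: [-0.2, 1.0, 2.5]
finger_gap: 0.0495
```

Run:
```python
from h import *
go([.4113,-.0938,.008],np.radians(-21.75))
w=camera_params("wrist");np.save("w10.npy",w)
cv2.imwrite("pics/wrist10.png",grab_frame("wrist"))
```

```text
t 10.95 at [ 0.4102 -0.0938  0.007 ] shift [-0.0004 -0.001   0.0011] len 0.0014924168778797534 rot [-0.0102 -0.1033 -0.0139] gap 0.04946278851328429
```

View pics/wrist10.png

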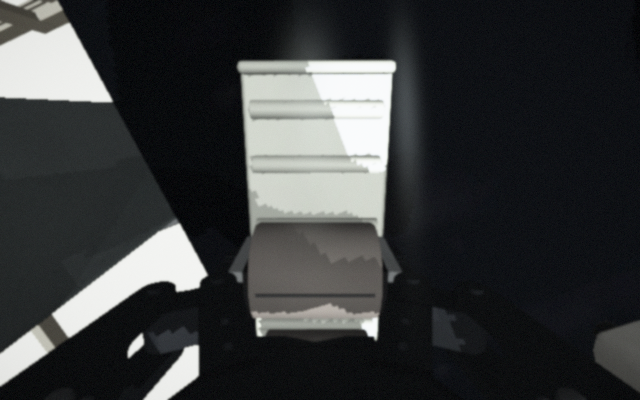

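>>> {"fn": "apply_moves", "kwargs": {
  "series": [
    [-1,0,-0.02,0,0,0,0],
    [-1,0,-0.05,0,0,0,0],
    [-1,0,-0.085,0,0,0,0],
    [-1,0,-0.12,0,0,0,0],
    [-1,-0.01,-0.14,0.0,0,0,0]
  ]
}}

```text
time_s: 11.42
eef_pos: [0.4146, -0.0858, 0.1504]
ee_rot: [0.395, -0.584, 0.588, -0.396]
ft_force: [1.0, 0.0, -1.6]
finger_gap: 0.0496
```

Run:
```python
from h import *
go([.5378,.1415,.12],np.radians(-4))
```

```text
t 11.42 at [ 0.4146 -0.0858  0.1504] shift [-0.2569  0.0303  0.0292] len 0.2603006064346248 rot [ -0.2652 -17.9421   0.0965] gap 0.04959679951012905
```

>>> {"fn": "apply_moves", "kwargs": {
  "series": [
    [-1,-0.03,0.0,0.003,0,-2,0],
    [-1,-0.065,0.0,0.007,0,-4,0],
    [-1,-0.1,0.0,0.011,0,-7,0],
    [-1,-0.135,0.0,0.015,0,-10,0],
    [-1,-0.17,0.0,0.019,0,-13,0]
  ]
}}

```text
time_s: 11.83
eef_pos: [0.4947, 0.0677, 0.1461]
ee_rot: [-0.461, 0.537, -0.536, 0.46]
ft_force: [0.7, -0.5, -1.0]
finger_gap: 0.0496
```

Run:
```python
from h import *
go([.5378,.1415,.11],np.radians(-4))
```

```text
t 11.83 at [0.4947 0.0677 0.1461] shift [-0.0794  0.0361  0.0315] len 0.09274521439379933 rot [ 0.0391 -4.7047  0.0214] gap 0.04955348581377304
```

>>> {"fn": "apply_moves", "kwargs": {
  "series": [
    [-1,-0.03,0.01,0.011,0,-2,0],
    [-1,-0.055,0.02,0.022,0,-4,0],
    [-1,-0.072,0.03,0.029,0,-4.7,0],
    [-1,-0.079,0.036,0.031,0,-4.7,0],
    [-1,-0.079,0.036,0.031,0,-4.7,0]
  ]
}}

```text
time_s: 12.25
eef_pos: [0.536, 0.1403, 0.1082]
ee_rot: [-0.483, 0.518, -0.516, 0.481]
ft_force: [-0.4, 0.0, -2.0]
finger_gap: 0.0495
```

>>> {"fn": "apply_moves", "kwargs": {
  "series": [
    [-1,0,0,0,0,0,0],
    [-1,0,0,0,0,0,0],
    [-1,0,0,0,0,0,0],
    [-1,0,0,0,0,0,0],
    [-1,0,0,0,0,0,0]
  ]
}}

```text
time_s: 12.67
eef_pos: [0.5376, 0.1388, 0.1115]
ee_rot: [0.481, -0.518, 0.518, -0.482]
ft_force: [0.6, 0.7, -0.9]
finger_gap: 0.0496
```

Run:
```python
from h import *
go([.538,.142,.0445],np.radians(-4))
w=camera_params("wrist");np.save("w11.npy",w)
cv2.imwrite("pics/wrist11.png",grab_frame("wrist"))
```

```text
t 12.67 at [0.5376 0.1388 0.1115] shift [-0.0032  0.067   0.0001] len 0.06709985059450704 rot [-0.0686 -0.2122 -0.0071] gap 0.04959384623415707
```

View pics/wrist11.png

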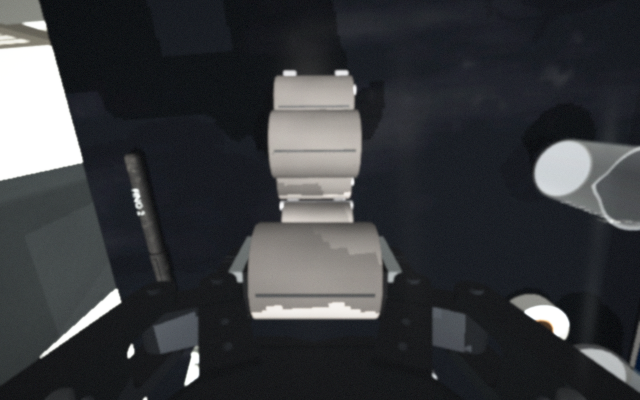

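Plug A in its seat spans columns 269–361 and rows 109–178. I'll use it to check the target 44 mm away.

Run:
```python
from h import *
w=np.load("w11.npy",allow_pickle=True).item()
A=onplane(w,(315,143.5),.0652);print(A, "B tgt",A[:2]-.044*np.array([.0698,.9976]))
print("held",onplane(w,(316,270.5),.1115+.0208))
go([.538,.142,.0445],np.radians(-4))
```

```text
[0.5412 0.1863 0.0652] B tgt [0.5381 0.1424]
held [0.5381 0.139  0.1323]
t 12.72 at [0.5375 0.139  0.1114] shift [-0.003   0.0669  0.0002] len 0.06694818545023412 rot [-0.0517 -0.2009 -0.0085] gap 0.049603303022593234
```

>>> {"fn": "apply_moves", "kwargs": {
  "series": [
    [-1,-0.003,0.01,0,0,0,0],
    [-1,-0.003,0.025,0,0,0,0],
    [-1,-0.003,0.042,0,0,0,0],
    [-1,-0.003,0.055,0,0,0,0],
    [-1,-0.003,0.058,0,0,0,0]
  ]
}}

```text
time_s: 13.13
eef_pos: [0.5352, 0.1422, 0.0493]
ee_rot: [-0.483, 0.519, -0.517, 0.48]
ft_force: [-0.5, -0.7, -1.2]
finger_gap: 0.0498
```

>>> {"fn": "apply_moves", "kwargs": {
  "series": [
    [-1,0,0,0,0,0,0],
    [-1,0,0,0,0,0,0],
    [-1,0,0,0,0,0,0],
    [-1,0,0,0,0,0,0],
    [-1,0,0,0,0,0,0]
  ]
}}

```text
time_s: 13.55
eef_pos: [0.5383, 0.1426, 0.0538]
ee_rot: [0.481, -0.517, 0.518, -0.482]
ft_force: [-0.1, -0.3, -1.2]
finger_gap: 0.0496
```

Run:
```python
from h import *
go([.538,.142,.0445],np.radians(-4));print(get_state()['joint_velocities'])
```

```text
t 13.55 at [0.5383 0.1426 0.0538] shift [ 0.0006  0.0093 -0.0003] len 0.009371166952644071 rot [-0.1022 -0.1529 -0.0223] gap 0.049551978349298836
[ 0.0009  0.0029  0.0055 -0.0032  0.0015 -0.001 ]
```

>>> {"fn": "apply_moves", "kwargs": {
  "series": [
    [-1,0.0005,0.002,0,0,0,0],
    [-1,0.0005,0.004,0,0,0,0],
    [-1,0.0005,0.006,0,0,0,0],
    [-1,0.0005,0.007,0,0,0,0],
    [-1,0.0005,0.008,0,0,0,0]
  ]
}}

```text
time_s: 13.97
eef_pos: [0.5374, 0.1418, 0.0448]
ee_rot: [-0.482, 0.518, -0.518, 0.481]
ft_force: [-2.1, -1.9, 4.0]
finger_gap: 0.0495
```

>>> {"fn": "apply_moves", "kwargs": {
  "series": [
    [-1,0,0,0,0,0,0],
    [-1,0,0,0,0,0,0]
  ]
}}

```text
time_s: 14.13
eef_pos: [0.5375, 0.1418, 0.0449]
ee_rot: [0.482, -0.518, 0.518, -0.481]
ft_force: [-0.9, -2.0, 1.0]
finger_gap: 0.05
```

>>> {"fn": "apply_moves", "kwargs": {
  "series": [
    [-1,0,0.0008,0,0,0,0],
    [-1,0,0.0008,0,0,0,0],
    [-1,0,0.0008,0,0,0,0]
  ]
}}

```text
time_s: 14.38
eef_pos: [0.5377, 0.1417, 0.0448]
ee_rot: [0.482, -0.518, 0.518, -0.481]
ft_force: [-3.1, -2.6, 5.1]
finger_gap: 0.0497
```

>>> {"fn": "apply_moves", "kwargs": {
  "series": [
    [0.3,0,-0.0003,0,0,0,0],
    [0.5,0,-0.0003,0,0,0,0],
    [0.8,0,-0.0003,0,0,0,0],
    [1,0,-0.0003,0,0,0,0],
    [1,0,-0.0003,0,0,0,0]
  ]
}}

```text
time_s: 14.8
eef_pos: [0.5375, 0.1421, 0.0441]
ee_rot: [-0.482, 0.518, -0.518, 0.482]
ft_force: [0.1, -0.2, -0.1]
finger_gap: 0.0856
```

>>> {"fn": "apply_moves", "kwargs": {
  "series": [
    [1,0,-0.005,0,0,0,0],
    [1,0,-0.02,0,0,0,0],
    [1,0,-0.05,0,0,0,0],
    [1,0,-0.085,0,0,0,0],
    [1,0,-0.12,0,0,0,0]
  ]
}}

```text
time_s: 15.22
eef_pos: [0.5368, 0.1419, 0.1652]
ee_rot: [-0.482, 0.518, -0.517, 0.481]
ft_force: [0.6, 0.6, 0.1]
finger_gap: 0.0853
```

Run:
```python
from h import *
w=camera_params("wrist");np.save("w12.npy",w)
cv2.imwrite("pics/wrist12.png",grab_frame("wrist"))
go([.391,-.1435,.13],np.radians(-21.75))
```

```text
t 15.27 at [0.5417 0.1427 0.1748] shift [ 0.2964  0.0423 -0.1302] len 0.3264922531696233 rot [-0.6958 17.6097 -0.2621] gap 0.08536911194136743
```

View pics/wrist12.png

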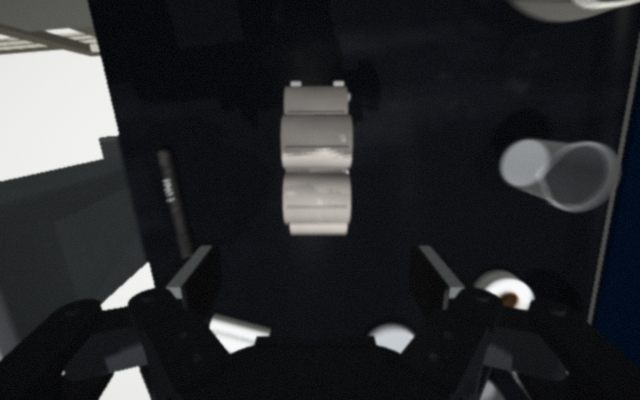

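Both full-size plugs rest in the second layer, A at about (316,142) and B at about (317,197). Next is the slim plug.

Run:
```python
from h import *
w=np.load("w12.npy",allow_pickle=True).item()
g=cv2.cvtColor(cv2.imread("pics/wrist12.png"),6)
print(g[105:240,310].tolist())
A=onplane(w,(316.3,141.7),.0652);B=onplane(w,(316.8,197.3),.0652);print(A,B,np.linalg.norm(A-B),"expect .5413 .1863 /.5382 .1424")
```

```text
[122, 122, 123, 120, 120, 106, 98, 100, 106, 94, 83, 83, 89, 89, 93, 96, 99, 99, 103, 107, 108, 108, 109, 111, 115, 119, 118, 117, 121, 122, 124, 122, 123, 124, 125, 128, 126, 126, 125, 119, 105, 99, 104, 116, 123, 128, 142, 160, 167, 173, 183, 192, 192, 191, 186, 183, 174, 172, 165, 159, 149, 136, 127, 122, 121, 116, 109, 94, 84, 79, 85, 89, 97, 103, 112, 115, 122, 126, 128, 129, 128, 130, 133, 140, 143, 146, 148, 155, 156, 159, 162, 166, 168, 172, 176, 175, 177, 182, 180, 174, 167, 159, 159, 167, 175, 183, 182, 182, 179, 177, 176, 172, 169, 166, 158, 155, 151, 157, 168, 181, 194, 199, 200, 195, 188, 182, 172, 153, 127, 98, 67, 41, 32, 29, 28]
[0.5408 0.1854 0.0652] [0.5381 0.1415 0.0652] 0.04393777571340033 expect .5413 .1863 /.5382 .1424
```

>>> {"fn": "apply_moves", "kwargs": {
  "series": [
    [1,0.033,0,-0.014,0,2,0],
    [1,0.069,0,-0.03,0,4,0],
    [1,0.105,0,-0.046,0,6,0],
    [1,0.141,0,-0.062,0,8,0],
    [1,0.177,0,-0.078,0,10,0]
  ]
}}

```text
time_s: 15.68
eef_pos: [0.446, -0.03, 0.1646]
ee_rot: [0.434, -0.558, 0.558, -0.435]
ft_force: [0.9, -0.3, 0.7]
finger_gap: 0.0859
```

Run:
```python
from h import *
go([.391,-.1435,.12],np.radians(-21.75))
```

```text
t 15.68 at [ 0.446  -0.03    0.1646] shift [ 0.1235  0.0445 -0.0256] len 0.13378864300589585 rot [-0.0576  7.5649 -0.0021] gap 0.08594784172116214
```

>>> {"fn": "apply_moves", "kwargs": {
  "series": [
    [1,0.036,0.01,-0.008,0,2.5,0],
    [1,0.072,0.02,-0.015,0,5,0],
    [1,0.105,0.033,-0.022,0,7.5,0],
    [1,0.123,0.044,-0.026,0,7.5,0],
    [1,0.123,0.044,-0.026,0,7.5,0]
  ]
}}

```text
time_s: 16.1
eef_pos: [0.3891, -0.1435, 0.1181]
ee_rot: [-0.397, 0.587, -0.585, 0.395]
ft_force: [-0.1, 1.1, -0.3]
finger_gap: 0.0853
```

>>> {"fn": "apply_moves", "kwargs": {
  "series": [
    [1,0,0,0,0,0,0],
    [1,0,0,0,0,0,0],
    [1,0,0,0,0,0,0],
    [1,0,0,0,0,0,0],
    [1,0,0,0,0,0,0]
  ]
}}

```text
time_s: 16.52
eef_pos: [0.3924, -0.1413, 0.1209]
ee_rot: [0.398, -0.584, 0.585, -0.398]
ft_force: [-0.0, 1.4, 0.2]
finger_gap: 0.0856
```

Run:
```python
from h import *
go([.391,-.1435,.005],np.radians(-21.75))
w=camera_params("wrist");np.save("w13.npy",w)
cv2.imwrite("pics/wrist13.png",grab_frame("wrist"))
```

```text
t 16.52 at [ 0.3924 -0.1413  0.1209] shift [ 0.0026  0.1159 -0.0006] len 0.11592497134858715 rot [-0.0551  0.2026  0.0031] gap 0.08558229127190206
```

View pics/wrist13.png

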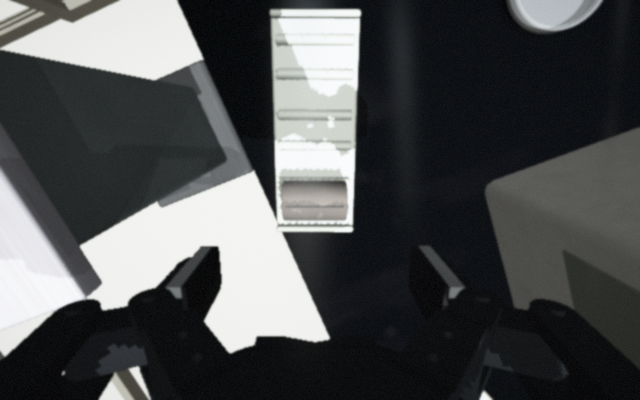

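Slim plug spans columns 281–348 and rows 180–221.

Run:
```python
from h import *
w=np.load("w13.npy",allow_pickle=True).item()
g=cv2.cvtColor(cv2.imread("pics/wrist13.png"),6)
print(g[172:235,325].tolist());print(g[200,270:362].tolist())
b=onplane(w,(314.6,200.5),.023);print(b)
go([b[0],b[1],.009],np.radians(-21.75))
```

```text
[210, 209, 207, 202, 188, 169, 158, 155, 130, 100, 84, 88, 98, 102, 113, 123, 131, 141, 145, 152, 157, 162, 167, 172, 176, 179, 178, 182, 186, 188, 191, 192, 185, 164, 144, 147, 162, 169, 166, 163, 165, 164, 161, 156, 149, 147, 144, 153, 195, 234, 240, 226, 168, 132, 164, 212, 237, 244, 232, 180, 99, 46, 35]
[27, 22, 25, 26, 37, 77, 159, 225, 244, 246, 235, 203, 178, 174, 177, 177, 175, 178, 182, 183, 184, 182, 181, 181, 177, 178, 183, 183, 185, 182, 180, 180, 177, 177, 176, 177, 182, 182, 176, 178, 180, 180, 183, 183, 185, 186, 185, 185, 183, 186, 187, 186, 186, 185, 187, 186, 186, 185, 186, 183, 185, 183, 184, 183, 183, 180, 178, 179, 180, 182, 181, 181, 183, 182, 183, 183, 186, 214, 240, 249, 250, 247, 227, 151, 70, 29, 20, 20, 21, 19, 18, 17]
[ 0.3915 -0.1434  0.023 ]
t 16.57 at [ 0.3922 -0.1413  0.1208] shift [0.0023 0.1118 0.    ] len 0.1117927656513479 rot [-0.0446  0.1881  0.0013] gap 0.08521167511552959
```

>>> {"fn": "apply_moves", "kwargs": {
  "series": [
    [1,0.002,0.03,0,0,0.2,0],
    [1,0.002,0.06,0,0,0.2,0],
    [1,0.002,0.09,0,0,0.2,0],
    [1,0.002,0.109,0,0,0.2,0],
    [1,0.002,0.109,0,0,0.2,0]
  ]
}}

```text
time_s: 16.98
eef_pos: [0.3876, -0.1413, 0.007]
ee_rot: [-0.398, 0.589, -0.583, 0.395]
ft_force: [0.2, 0.9, -0.6]
finger_gap: 0.0853
```

>>> {"fn": "apply_moves", "kwargs": {
  "series": [
    [1,0,0,0,0,0,0],
    [1,0,0,0,0,0,0],
    [1,0,0,0,0,0,0],
    [1,0,0,0,0,0,0],
    [1,0,0,0,0,0,0]
  ]
}}

```text
time_s: 17.4
eef_pos: [0.392, -0.1443, 0.0127]
ee_rot: [0.396, -0.585, 0.587, -0.397]
ft_force: [0.2, -0.0, -0.8]
finger_gap: 0.0854
```

Run:
```python
from h import *
go([.3915,-.1434,.009],np.radians(-21.75))
```

```text
t 17.4 at [ 0.392  -0.1443  0.0127] shift [-0.0006  0.0037 -0.0008] len 0.0038604344676725294 rot [-0.163  -0.0957  0.0246] gap 0.08541836070594298
```

>>> {"fn": "apply_moves", "kwargs": {
  "series": [
    [1,-0.0005,0.003,-0.0005,0,0,0],
    [1,-0.0005,0.003,-0.0005,0,0,0],
    [1,-0.0005,0.003,-0.0005,0,0,0]
  ]
}}

```text
time_s: 17.65
eef_pos: [0.3905, -0.1429, 0.0082]
ee_rot: [-0.396, 0.586, -0.586, 0.396]
ft_force: [-0.7, 0.6, 0.6]
finger_gap: 0.0855
```

>>> {"fn": "apply_moves", "kwargs": {
  "series": [
    [-1,0,0,0,0,0,0],
    [-1,0,0,0,0,0,0],
    [-1,0,0,0,0,0,0],
    [-1,0,0,0,0,0,0],
    [-1,0,0,0,0,0,0]
  ],
  "force": 40
}}

```text
time_s: 18.07
eef_pos: [0.3909, -0.1431, 0.0085]
ee_rot: [0.396, -0.586, 0.586, -0.396]
ft_force: [-0.1, 0.3, 1.6]
finger_gap: 0.0492
```

Run:
```python
from h import *
go([.3915,-.1434,.009],np.radians(-21.75))
cv2.imwrite("pics/wrist14.png",grab_frame("wrist"))
```

```text
t 18.07 at [ 0.3909 -0.1431  0.0085] shift [-0.     -0.0005  0.0007] len 0.0008443195676482541 rot [-0.0229 -0.1022  0.002 ] gap 0.049231075797966886
```

View pics/wrist14.png

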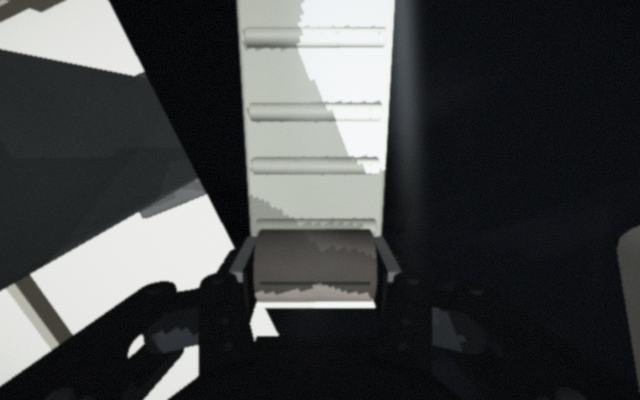

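>>> {"fn": "apply_moves", "kwargs": {
  "series": [
    [-1,0,-0.02,0,0,0,0],
    [-1,0,-0.05,0,0,0,0],
    [-1,0,-0.085,0,0,0,0],
    [-1,0,-0.12,0,0,0,0],
    [-1,-0.01,-0.15,0.0,0,0,0]
  ]
}}

```text
time_s: 18.53
eef_pos: [0.394, -0.1344, 0.1601]
ee_rot: [0.396, -0.586, 0.586, -0.396]
ft_force: [1.2, 0.4, -1.1]
finger_gap: 0.0499
```

Run:
```python
from h import *
go([.539,.1635,.14],np.radians(-4))
```

```text
t 18.53 at [ 0.394  -0.1344  0.1601] shift [-0.3305  0.0199  0.0231] len 0.33193127792218197 rot [ -0.0384 -17.9449   0.0559] gap 0.049873909832805284
```

>>> {"fn": "apply_moves", "kwargs": {
  "series": [
    [-1,-0.033,0.0,0.002,0,-2,0],
    [-1,-0.068,0.0,0.005,0,-4,0],
    [-1,-0.104,0.0,0.008,0,-6,0],
    [-1,-0.14,0.0,0.01,0,-8,0],
    [-1,-0.176,0.0,0.013,0,-10,0]
  ]
}}

```text
time_s: 18.95
eef_pos: [0.4719, 0.0265, 0.1578]
ee_rot: [-0.446, 0.549, -0.548, 0.446]
ft_force: [1.0, -1.4, -1.2]
finger_gap: 0.0496
```

Run:
```python
from h import *
go([.539,.1635,.14],np.radians(-4))
```

```text
t 18.95 at [0.4719 0.0265 0.1578] shift [-0.1478  0.0178  0.0377] len 0.15357198323996463 rot [ 0.0301 -7.7584  0.0084] gap 0.049635595255888114
```

>>> {"fn": "apply_moves", "kwargs": {
  "series": [
    [-1,-0.034,0.002,0.009,0,-2,0],
    [-1,-0.068,0.006,0.018,0,-4,0],
    [-1,-0.104,0.012,0.027,0,-6,0],
    [-1,-0.134,0.018,0.035,0,-7.7,0],
    [-1,-0.148,0.018,0.038,0,-7.7,0]
  ]
}}

```text
time_s: 19.37
eef_pos: [0.5392, 0.1647, 0.1381]
ee_rot: [-0.483, 0.518, -0.516, 0.482]
ft_force: [-1.1, -0.2, -1.3]
finger_gap: 0.0494
```

>>> {"fn": "apply_moves", "kwargs": {
  "series": [
    [-1,0,0,0,0,0,0],
    [-1,0,0,0,0,0,0],
    [-1,0,0,0,0,0,0],
    [-1,0,0,0,0,0,0],
    [-1,0,0,0,0,0,0]
  ]
}}

```text
time_s: 19.78
eef_pos: [0.5394, 0.1607, 0.1406]
ee_rot: [0.481, -0.518, 0.518, -0.481]
ft_force: [-0.3, -0.1, -1.5]
finger_gap: 0.0493
```

Run:
```python
from h import *
go([.5393,.164,.0792],np.radians(-4))
w=camera_params("wrist");np.save("w15.npy",w)
cv2.imwrite("pics/wrist15.png",grab_frame("wrist"))
```

```text
t 19.78 at [0.5394 0.1607 0.1406] shift [-0.0033  0.0614 -0.0003] len 0.06150980789645753 rot [-0.0254 -0.2515  0.0055] gap 0.04927330855296212
```

View pics/wrist15.png

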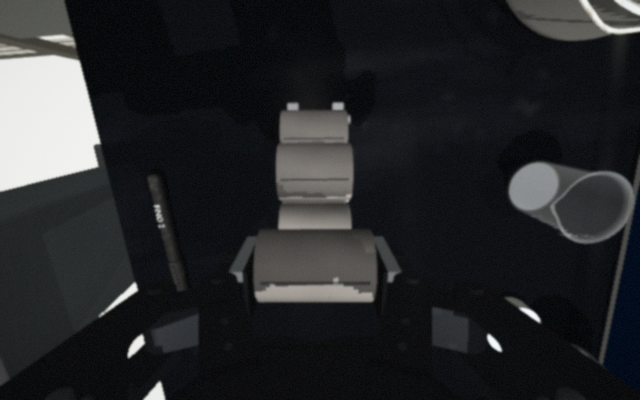

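Plug A spans columns 276–353 and rows 143–199. The held slim plug is centred at about (315.5,266).

Run:
```python
from h import *
w=np.load("w15.npy",allow_pickle=True).item()
g=cv2.cvtColor(cv2.imread("pics/wrist15.png"),6)
print(g[135:215,310].tolist())
A=onplane(w,(314.7,170.5),.0652);print(A,"crown",A[:2]-.022*np.array([.0698,.9976]))
print("held",onplane(w,(315.5,265.5),.1406+.0145))
go([.5393,.164,.0792],np.radians(-4))
```

```text
[123, 120, 109, 97, 102, 113, 110, 95, 79, 78, 81, 81, 86, 88, 91, 95, 93, 97, 101, 103, 106, 106, 109, 112, 109, 113, 113, 117, 118, 121, 119, 123, 123, 123, 122, 123, 127, 127, 127, 127, 125, 123, 121, 107, 91, 98, 118, 119, 118, 121, 118, 114, 115, 114, 110, 108, 106, 102, 91, 83, 75, 81, 98, 113, 112, 104, 94, 87, 75, 63, 63, 65, 69, 73, 80, 86, 87, 93, 94, 100]
[0.5411 0.1865 0.0652] crown [0.5396 0.1646]
held [0.5396 0.16   0.1551]
t 19.83 at [0.5394 0.1608 0.1406] shift [-0.0032  0.0614 -0.0004] len 0.06151274268563718 rot [-0.0275 -0.2429  0.0013] gap 0.049350583668915815
```

>>> {"fn": "apply_moves", "kwargs": {
  "series": [
    [-1,-0.0035,0.01,0,0,-0.2,0],
    [-1,-0.0035,0.024,0,0,-0.2,0],
    [-1,-0.0035,0.038,0,0,-0.2,0],
    [-1,-0.0035,0.049,0,0,-0.2,0],
    [-1,-0.0035,0.052,0,0,-0.2,0]
  ]
}}

```text
time_s: 20.25
eef_pos: [0.538, 0.1648, 0.0853]
ee_rot: [-0.484, 0.518, -0.516, 0.481]
ft_force: [-0.1, -0.3, -1.4]
finger_gap: 0.0495
```

>>> {"fn": "apply_moves", "kwargs": {
  "series": [
    [-1,0,0,0,0,0,0],
    [-1,0,0,0,0,0,0],
    [-1,0,0,0,0,0,0],
    [-1,0,0,0,0,0,0],
    [-1,0,0,0,0,0,0]
  ]
}}

```text
time_s: 20.67
eef_pos: [0.5404, 0.1654, 0.0892]
ee_rot: [0.482, -0.517, 0.517, -0.483]
ft_force: [-0.4, -0.9, -0.9]
finger_gap: 0.0493
```

Run:
```python
from h import *
go([.5395,.1643,.0792],np.radians(-4))
```

```text
t 20.67 at [0.5404 0.1654 0.0892] shift [ 0.0012  0.01   -0.0008] len 0.01012500597129102 rot [-0.091   0.0492 -0.0225] gap 0.049284465395101736
```

>>> {"fn": "apply_moves", "kwargs": {
  "series": [
    [-1,0.001,0.002,-0.0005,0,0,0],
    [-1,0.001,0.004,-0.0005,0,0,0],
    [-1,0.001,0.006,-0.0005,0,0,0],
    [-1,0.001,0.007,-0.0005,0,0,0],
    [-1,0.001,0.008,-0.0005,0,0,0]
  ]
}}

```text
time_s: 21.08
eef_pos: [0.539, 0.1643, 0.0799]
ee_rot: [-0.483, 0.517, -0.517, 0.482]
ft_force: [-0.0, -0.4, -1.5]
finger_gap: 0.0493
```

>>> {"fn": "apply_moves", "kwargs": {
  "series": [
    [-1,0,0,0,0,0,0],
    [-1,0,0,0,0,0,0]
  ]
}}

```text
time_s: 21.25
eef_pos: [0.5392, 0.1643, 0.0802]
ee_rot: [-0.483, 0.517, -0.517, 0.482]
ft_force: [-0.1, -0.1, -2.2]
finger_gap: 0.0491
```

No contact yet. I'll lower in small steps.

>>> {"fn": "apply_moves", "kwargs": {
  "series": [
    [-1,0,0.0008,0,0,0,0],
    [-1,0,0.0008,0,0,0,0],
    [-1,0,0.0008,0,0,0,0]
  ]
}}

```text
time_s: 21.5
eef_pos: [0.5392, 0.1643, 0.0795]
ee_rot: [-0.482, 0.517, -0.517, 0.482]
ft_force: [0.6, 0.1, -1.7]
finger_gap: 0.049
```

>>> {"fn": "apply_moves", "kwargs": {
  "series": [
    [-1,0,0.0007,0,0,0,0],
    [-1,0,0.0007,0,0,0,0],
    [-1,0,0.0007,0,0,0,0]
  ]
}}

```text
time_s: 21.75
eef_pos: [0.5395, 0.1642, 0.0792]
ee_rot: [0.482, -0.517, 0.517, -0.483]
ft_force: [-0.4, -1.2, 1.1]
finger_gap: 0.0496
```

Contact at z = 0.0792, as expected. A little more load, then release.

>>> {"fn": "apply_moves", "kwargs": {
  "series": [
    [-1,0,0.0005,0,0,0,0],
    [-1,0,0.0005,0,0,0,0],
    [-1,0,0.0005,0,0,0,0]
  ]
}}

```text
time_s: 22.0
eef_pos: [0.5396, 0.1642, 0.0791]
ee_rot: [0.482, -0.517, 0.517, -0.483]
ft_force: [-2.7, -2.9, 5.4]
finger_gap: 0.0493
```

Run:
```python
from h import *
go([.5395,.1643,.0792],np.radians(-4));print(get_state()['ft_force'])
cv2.imwrite("pics/side16.png",cv2.resize(grab_frame("side")[140:240,220:330],None,fx=6,fy=6,interpolation=2))
```

```text
t 22.0 at [0.5396 0.1642 0.0791] shift [-0.0001 -0.0001 -0.0001] len 0.00017453120221776693 rot [-0.0361  0.0537  0.0192] gap 0.04927823395669722
[-2.6746 -2.9483  5.3782]
```

View pics/side16.png

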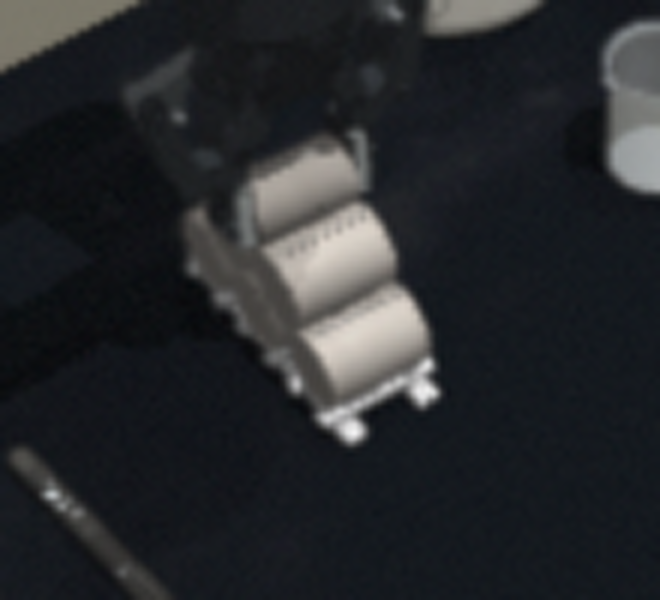

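The slim plug (about (305,190) in the crop) sits in the gap above the second layer. Releasing.

>>> {"fn": "apply_moves", "kwargs": {
  "series": [
    [0.3,0,-0.0003,0,0,0,0],
    [0.5,0,-0.0003,0,0,0,0],
    [0.8,0,-0.0003,0,0,0,0],
    [1,0,-0.0003,0,0,0,0],
    [1,0,-0.0003,0,0,0,0]
  ]
}}

```text
time_s: 22.47
eef_pos: [0.5391, 0.1644, 0.0783]
ee_rot: [-0.483, 0.517, -0.517, 0.482]
ft_force: [-0.7, 0.1, -0.2]
finger_gap: 0.0853
```

>>> {"fn": "apply_moves", "kwargs": {
  "series": [
    [1,0,-0.005,0,0,0,0],
    [1,0,-0.02,0,0,0,0],
    [1,0,-0.05,0,0,0,0],
    [1,0,-0.085,0,0,0,0],
    [1,0,-0.12,0,0,0,0]
  ]
}}

```text
time_s: 22.88
eef_pos: [0.5385, 0.1642, 0.1994]
ee_rot: [-0.483, 0.517, -0.517, 0.482]
ft_force: [1.7, -0.3, 0.6]
finger_gap: 0.0854
```

>>> {"fn": "apply_moves", "kwargs": {
  "series": [
    [1,0.02,0,0,0,0,0],
    [1,0.03,0,0,0,0,0],
    [1,0.03,0,0,0,0,0],
    [1,0.03,0,0,0,0,0],
    [1,0.03,0,0,0,0,0]
  ]
}}

```text
time_s: 23.3
eef_pos: [0.5361, 0.1345, 0.1966]
ee_rot: [-0.483, 0.518, -0.516, 0.481]
ft_force: [0.1, -0.6, -1.2]
finger_gap: 0.0854
```

>>> {"fn": "apply_moves", "kwargs": {
  "series": [
    [1,0,0,0,0,0,0],
    [1,0,0,0,0,0,0],
    [1,0,0,0,0,0,0],
    [1,0,0,0,0,0,0]
  ]
}}

```text
time_s: 23.63
eef_pos: [0.537, 0.1347, 0.1982]
ee_rot: [-0.483, 0.517, -0.517, 0.482]
ft_force: [0.8, 0.4, -0.1]
finger_gap: 0.0855
```

Run:
```python
from h import *
w=camera_params("wrist");np.save("w17.npy",w)
a=grab_frame("wrist");cv2.imwrite("pics/wrist17.png",a)
cv2.imwrite("pics/side17.png",cv2.resize(grab_frame("side")[140:240,220:330],None,fx=6,fy=6,interpolation=2))
cv2.imwrite("pics/scene17.png",cv2.resize(grab_frame("scene")[180:300,220:380],None,fx=5,fy=5,interpolation=2))
print(get_state()['time_s'],get_state()['eef_pos'])
```

```text
23.7833 [0.5372 0.1345 0.1986]
```

View pics/wrist17.png

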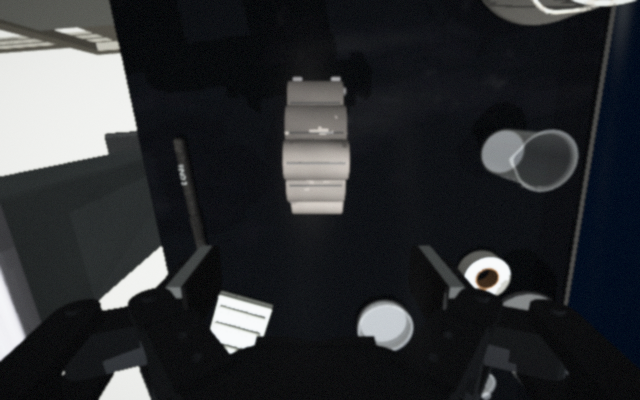

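View pics/side17.png

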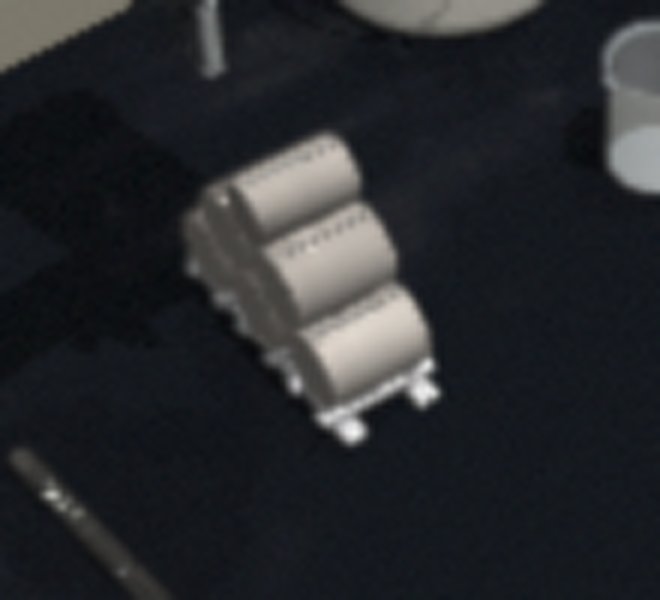

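View pics/scene17.png

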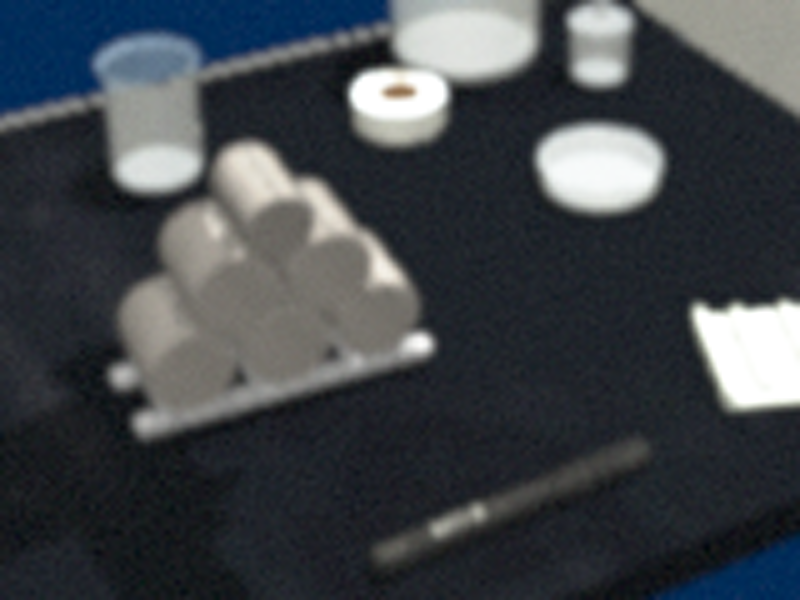

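The full pyramid is standing and the bystanders look unmoved. One numeric check of the crown at about (316,160), then I'll hand in.

Run:
```python
from h import *
w=np.load("w17.npy",allow_pickle=True).item()
g=cv2.cvtColor(cv2.imread("pics/wrist17.png"),6)
print(g[135:190,310].tolist())
print(onplane(w,(316,160.3),.0937),"want .5397 .1643")
close_job()
```

```text
[120, 120, 115, 101, 88, 78, 84, 93, 101, 113, 118, 123, 130, 135, 141, 148, 152, 158, 162, 167, 171, 174, 178, 178, 182, 180, 170, 156, 157, 170, 182, 182, 181, 181, 182, 177, 173, 169, 166, 161, 153, 150, 143, 137, 143, 172, 193, 198, 191, 167, 149, 157, 177, 184, 184]
[0.5397 0.1633 0.0937] want .5397 .1643
the job is handed in; nothing more can be done
```

I built the pyramid and handed the job in at about 24 s of the 67 s allowed; the hand-in reports no verdict. The two full-size plugs went into the left and right gaps, then the slim plug onto the crown. Each was lowered in small steps until the wrist force showed it was resting on the plugs below, and only then released.

**Last checks:**
- **Slim plug:** the wrist camera put it about 1 mm from the crown.
- **Full-size plugs:** both were within about 1 mm of their seats and 43.9 mm apart (44 mm wanted). I measured this before the slim plug went on and only looked at them again afterwards.
- **Heights:** each plug touched down within about 0.5 mm of its expected height.
- **Bottom row and bystanders:** by eye, the final pictures show the bottom row in the rack, plug ends level and the bystanders where they were. I did not measure the bottom plugs again at the end.

No check failed. Camera readings agreed with each other to about 1–2 mm, which is the calibration accuracy.

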